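# Clip the lid on the carrot box

### The job

Close the food box of cut carrots: take the large lid out of the lid rack and lay it down flat on the table, top up, and let go of it; then take it by its grip, set it on the box, and press it down corner by corner until all four corners have clicked home under their clips. Leave the small lid in the rack and do not disturb the other things on the table.

Things in the scene. Friction and masses are not known exactly. Their poses are not given: they have to be found in the camera images.
- food_box: white box of cut carrot, fixed to the table by suction feet, 118 x 88 x 60 mm, walls 3 mm, mouth 112 x 82 mm. Origin: centre of its underside; x along its long side, y short, z up. Four grey spring clips on its long sides, 44 mm either way along x and 50 mm along y from the middle, rise 71 mm above the table. Box and rack stand one left, one right of the robot, either way round.
- box_mouth (a point): centre of the box's mouth, at its rim, 60 mm above the table. A lid only laid on lies level on the four sloping clip noses (they overhang its edge by 2 mm), its flange about 7 mm above the rim; pressed home, the flange lies on the rim and its top face is 63 mm above the table
- lid: large grey lid that fits the box, 90 g: flange 124 x 94 x 3 mm; under it a solid plug 108 x 79 mm, 16 mm deep, its lower 12 mm 2 mm smaller; bar grip on top. Origin: centre of the plug's underside; x long side, y short side, z out of the top face (flange at z 16 to 19 mm). Fits either way round. It starts on a long edge in a rack slot, y up, grip facing the robot, top edge 102 mm up
- lid_grip (a point): middle of the lid's bar grip, 11 mm above the top face; the bar is 44 mm long along the lid's x, 12 mm wide, 22 mm high (z 19 to 41 mm). The upright lid can be pinched at its free upper edge across the 19 mm from plug to top face; tipped over on the table it lies on its plug, top face 19 mm up
- lid_corner1 (a point): point on the lid's top face near its +x +y corner (44 and 33 mm from the middle), beside a clip: press here. A corner takes about 8 to 18 N, then the clip gives way with a click and springs over the flange, holding it down; all four at once take over 30 N
- lid_corner2 (a point): the same at +x -y
- lid_corner3 (a point): the same at -x +y
- lid_corner4 (a point): the same at -x -y
- small_lid: the small grey lid of the same pattern, flange 100 x 78 mm, that belongs to another box; stands in the other slot of the rack, same axes as the large lid; stays there
- rack: low wooden lid rack, fixed, 205 x 102 mm, 8 mm thick, with round posts up to 42 mm above the table that form two slots across it, 47.5 mm in front of and behind its middle. Origin: centre of its underside; x across the slots (away from the robot), z up. Which lid stands in which slot varies.
- timer: twist timer, round, 64 mm across, 37 mm high; bystander
- white_jar: spice jar with white cap, 47 mm across, 98 mm high; bystander; origin at its foot
- carrot: whole carrot, 205 mm long, lying; bystander
- peeler: peeler with green handle, 158 mm long; bystander
- carrot_stub: carrot stub standing on end, 90 mm high; bystander
Things that resemble listed ones, but are neither listed nor needed, are in the scene too. What is shaped like the small_lid but pink or red is not meant.

How it is judged:
By the outcome, as a careful person would: the job done as asked, in the order asked, and still so for the second after the job is handed in, with the robot touching nothing.
It also fails if it takes over 72 s, if anything falls off the work surface, if the arm or the gripper's body presses on something with over 40 N, if the wrist force passes 120 N, or if a joint passes its speed limit or range.

### The arm

A 6-joint arm with a two-finger parallel gripper is mounted at the origin on a cart in front of the work surface, level with it; the furniture and walls round the work are solid. World frame = base frame: x ahead of the robot, y to its left, z up, the work surface at z = 0. Lengths are in mm, angles in rad, forces in N, time in s.
With the tool pointing down it reaches from about 350 to 975 mm from the base axis. Payload 17.4 kg.
Tool frame: the origin (TCP) lies at the very end of the fingers, on their centre line; the grasp point (between the pads) lies robot.grip_depth behind it (robot.grip_depth is the distance from the TCP to the grasp point, in mm); x points along the fingers, y is the direction in which the jaws open and shut, and the axes are right-handed (so a half turn about x gives the same grasp; the last joint's range is limited). The gripper opens to 85 mm and grips with 20 to 120 N. Pads are 22 mm wide; open, the fingers measure 114 mm over their backs; the gripper's body (76 mm by 85 mm) begins 54 mm behind the grasp point. The pads swing forward as they close: fully open they stand 13 mm farther back than shut.
Start: joints at [-1.16, 0.116, 1.442, -0, 1.584, -0.038], TCP at [292.864, -608.164, 231.303] pointing down, gripper open.
Joint ranges: [-2.83, 2.83], [-0.83, 2.19], [0.07, 2.5], [-1.14, 4.28], [0.01, 3], [-2.97, 2.97]. Speed limits (rad/s): [1.89, 1.89, 2.22, 3.14, 3.14, 3.14].

### API

Orientations are given as a unit quaternion [x, y, z, w].
In Python, from workcell import get_obs, grab_frame, workorder, robot gives the robot as it stands.
- The arm moves only by the tool send_rows, never from a script. Its arguments are lists of equal length, an entry for each row: "angular": the turn, a rotation vector about the tool's x, y, z in degrees, a list of three; "delta_pos": the shift along the tool's x, y, z in m, a list of three; "hand": the gripper's target within -1 to 1 (shut at 1, half-way at 0, fully open at -1). In form: {"angular": [[wx, wy, wz], ...], "delta_pos": [[x, y, z], ...], "hand": [hand, ...]}. A call has 1 to 12 rows; each row is the pose to reach, as a shift and turn from the pose commanded when the call began, along the tool's axes at that moment; what a row does not reach only later rows make up. A row lasts 1/12 s, in which the tool goes at most 41.7 mm and 7.16 degrees, less where a joint would pass 70% of its speed; a pose out of reach is approached as far as the arm can. A call with a gripper value outside its range is refused whole. The fingers move at their own pace and stop on an object; the grip force is fixed at half the most. Time passes only in rows, so rows that repeat a pose let the fingers close. It gives the time, the measured TCP pose, the force and the opening at its end, in the units of the state.
- get_obs(): the state, without advancing time (a new reading comes with each control period).
- grab_frame(name): name is "side" or "top"; returns a dict with "image" (420x560x3 uint8, red, green, blue), "camera_matrix" (3x3 intrinsics, pixels), "eye" and "orientation" of the camera in the world. Camera axes: x right, y up, looking along -z (the intrinsics and any distortion apply to the point x, -y, -z); pixel columns grow to the right and rows downward; lengths in mm; the calibration is good to about 2 mm. A picture is of the moment at which its call begins. There is no depth.
- workorder.finish_job(): hands the job in, once; it reports no verdict.
The state is a dict: "time_s": time; "q": joint angles; "qd": joint speeds; "joint_torque": joint torques, N m; "position": TCP position; "tool_rot": TCP orientation; "force": force on the tool from outside, world axes, zero at the start; "torque": the same for the moment, N m; "width": finger opening in mm.
Only numpy, scipy, OpenCV 4.12 (cv2) and the standard library are available. Lean on these libraries where they do the work, as an engineer would, in place of code of your own. Each camera call takes 0.05 s, during which the arm holds its last target.

## Working session

There is one attempt and no reset: what is moved stays moved. The work goes in short steps, Python scripts to look and compute and a tool call to move; the robot and the scene stay as the last step left them, time stands still between calls to the robot, and variables do not carry over. Pictures are saved under pics/ and viewed, and the job is handed in when it is done.

Besides the shell and the picture viewer there is one more tool, called after "Request:" by a JSON object that holds its "name" and its "arguments", one argument or row to a line. send_rows: Moves the arm, as the interface text tells. Its arguments: {"type":"object","properties":{"angular":{"type":"array"},"delta_pos":{"type":"array"},"hand":{"type":"array"}},"required":["angular","delta_pos","hand"]}

```bash
mkdir -p pics; ls; python3 - <<'E'
from workcell import get_obs, grab_frame, workorder, robot
import cv2
o=get_obs()
for k,v in o.items(): print(k,v)
print([ (a,getattr(robot,a)) for a in dir(robot) if not a.startswith('_')])
for n in ("side","top"):
    f=grab_frame(n); cv2.imwrite(f"pics/{n}0.png",f["image"][:,:,::-1])
    print(n,{k:v for k,v in f.items() if k!="image"})
E
```

```text
pics
time_s 0.0
q [-1.15979298e+00  1.16486112e-01  1.44229267e+00 -2.60108598e-05
  1.58398755e+00 -3.77879869e-02]
qd [-0.00180822 -0.00087297 -0.00046787 -0.00108968 -0.00141874  0.00119856]
joint_torque [ 3.67555158e-04 -7.31973124e+01 -6.32472396e+01 -1.52906146e-04
  6.21313506e-03 -1.51704825e-05]
position [ 292.78049111 -607.97888058  230.5450651 ]
tool_rot [-0.68929262 -0.15774935  0.68946467 -0.15693725]
force [-0.12071385  0.01116814  0.23978508]
torque [-0.02196515  0.02404916 -0.01854245]
width 85.18826305944796
[('PlanningError', <class 'workcell.PlanningError'>), ('grip_depth', 18.700000000000003)]
side {'camera_matrix': array([[537.76894619,   0.        , 282.87018362],
       [  0.        , 537.76894619, 209.29066516],
       [  0.        ,   0.        ,   1.        ]]), 'eye': array([  -17.65501438, -1285.0921312 ,   622.65625434]), 'orientation': array([ 0.54888239, -0.11698972, -0.17604347,  0.80873372])}
top {'camera_matrix': array([[455.43939776,   0.        , 281.73299956],
       [  0.        , 455.43939776, 213.7402427 ],
       [  0.        ,   0.        ,   1.        ]]), 'eye': array([ 318.93279135,  -64.6852788 , 1354.66436545]), 'orientation': array([-0.06707472,  0.053673  ,  0.70953003, -0.69941927])}
```

View pics/side0.png

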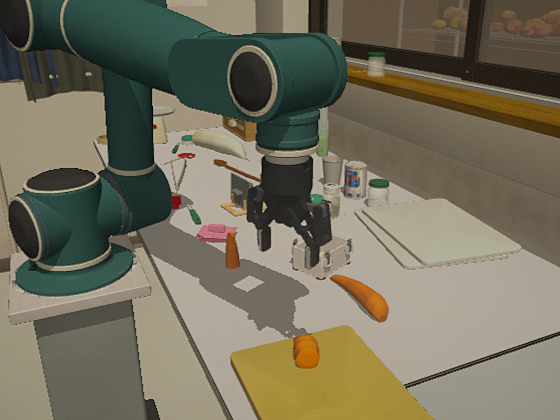

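View pics/top0.png

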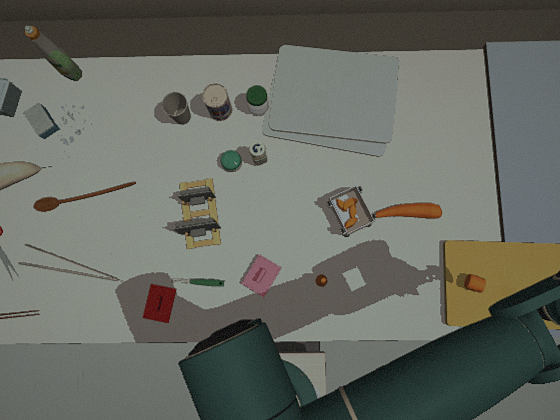

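The top view has the rack at about (200,213) with two grey lids, and the food box at (352,210). The pink lid (260,273) and the red lid (160,303) are decoys. I'll zoom in on the rack.

```bash
cat > h.py <<'E'
import numpy as np, cv2
from scipy.spatial.transform import Rotation as R
from workcell import get_obs, grab_frame, workorder, robot
def proj(f,P):
    P=np.atleast_2d(P).astype(float)
    c=R.from_quat(f["orientation"]).inv().apply(P-f["eye"])
    c=c*[1,-1,-1]
    u=c@f["camera_matrix"].T
    return u[:,:2]/u[:,2:]
def ray(f,uv):
    d=np.linalg.inv(f["camera_matrix"])@np.array([uv[0],uv[1],1.])
    return R.from_quat(f["orientation"]).apply(d*[1,-1,-1])
def onz(f,uv,z):
    d=ray(f,uv); return f["eye"]+d*(z-f["eye"][2])/d[2]
def crop(f,x0,y0,x1,y1,s,name):
    im=f["image"][y0:y1,x0:x1,::-1]
    cv2.imwrite(name,cv2.resize(im,None,fx=s,fy=s,interpolation=cv2.INTER_CUBIC))
E
python3 - <<'E'
from h import *
f=grab_frame("top"); 
a=cv2.resize(f["image"][170:260,155:235,::-1],None,fx=6,fy=6,interpolation=cv2.INTER_CUBIC)
cv2.imwrite("pics/rack0.png",a)
crop(f,315,175,395,250,7,"pics/box0.png")
g=grab_frame("side"); crop(g,200,160,280,260,6,"pics/racks0.png")
for n,uv,z in [("rack bl",(187,248),8),("rack br",(220,246),8),("rack tl",(181,182),8),("rack tr",(214,179),8)]:
    print(n,onz(f,uv,z).round(1))
E
```

```text
rack bl [452.8 242.6   8. ]
rack br [457.3 144.2   8. ]
rack tl [654.9 265.6   8. ]
rack tr [662.5 164.7   8. ]
```

View pics/rack0.png

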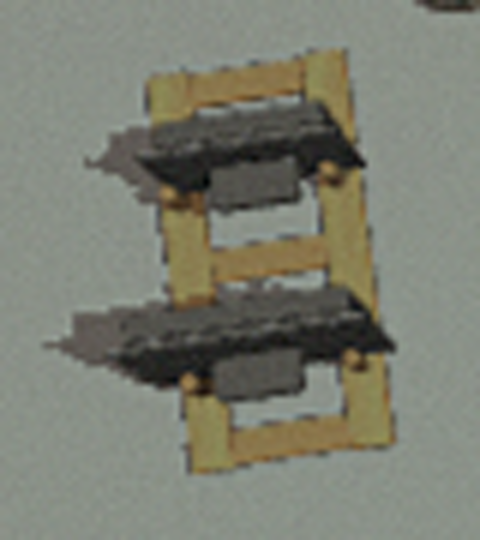

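View pics/box0.png

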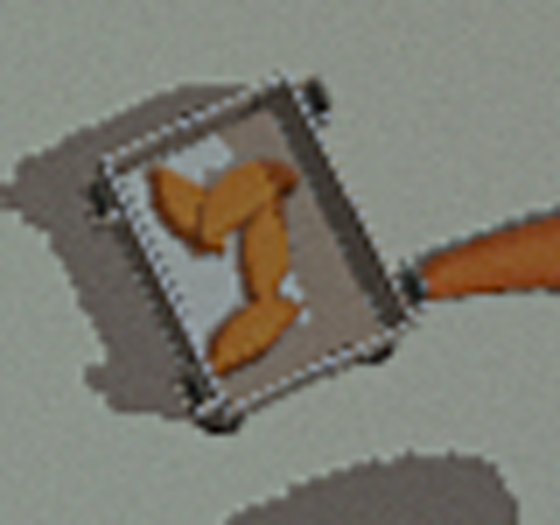

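View pics/racks0.png

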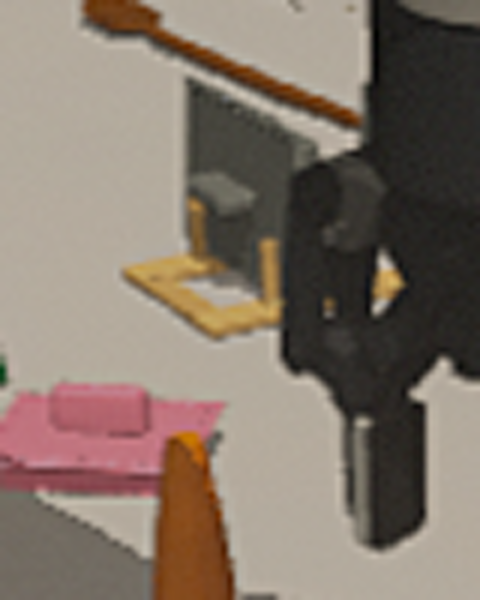

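Against the large lid's 124 mm flange, the front lid (crop x 105–395, about 48 px) is clearly wider than the back one (137–365, about 38 px).

Candidates for the large lid:
- Grey lid in the front slot (196,228): the large lid, which I choose.
- Grey lid in the back slot (195,195): the small lid.
- Pink lid (260,273) and red lid (160,303): decoys.

Next I'll measure the lid, rack, box and bystanders.

```bash
python3 - <<'E'
from h import *
f=grab_frame("top")
im=f["image"]; hsv=cv2.cvtColor(im,cv2.COLOR_RGB2HSV)
# rack wood
m=cv2.inRange(hsv,(15,70,90),(35,255,255)); m[:170]=0;m[260:]=0;m[:,:160]=0;m[:,235:]=0
pts=np.argwhere(m)[:,::-1]
W=np.array([onz(f,p,8)[:2] for p in pts]).astype(np.float32)
r=cv2.minAreaRect(W); print("rack rect",r)
# lid edges
P=lambda x,y,s,ox,oy:(ox+x/s-0.5+0.5/s,oy+y/s-0.5+.5/s)
for n,(x,y) in dict(L=(120,347),R=(352,295)).items():
    print("front top edge",n,onz(f,P(x,y,6,155,170),102).round(1))
for n,(x,y) in dict(L=(148,158),R=(325,118)).items():
    print("rear top edge",n,onz(f,P(x,y,6,155,170),86).round(1))
C=[onz(f,P(x,y,7,315,175),60) for x,y in [(103,165),(285,80),(415,315),(200,415)]]
for c in C: print("box corner",c.round(1))
c=np.mean(C,0); print("box c",c, np.linalg.norm(C[0]-C[1]),np.linalg.norm(C[1]-C[2]),np.linalg.norm(C[2]-C[3]),np.linalg.norm(C[3]-C[0]))
for a,b in((3,0),(2,1)):
    d=C[b]-C[a]; print("yaw long",np.degrees(np.arctan2(d[1],d[0])))
for a,b in((1,0),(2,3)):
    d=C[b]-C[a]; print("yaw short",np.degrees(np.arctan2(d[1],d[0]))-90)
for n,uv,z in [("green lid cap/timer",(231,160),37),("white jar",(258,150),98),("greencap",(257,93),60),("pink",(260,273),25),("stub",(321,280),90),("peeler tip",(172,280),10),("peeler end",(224,282),10),("spoon R",(135,183),5),("carrot tip",(373,216),10)]:
    print(n,onz(f,uv,z).round(0))
crop(f,215,130,300,180,8,"pics/jar0.png")
E
```

```text
rack rect ((558.8964233398438, 207.86888122558594), (203.3684539794922, 101.99421691894531), 7.946573734283447)
front top edge L [501.5 257.3 102. ]
front top edge R [524.3 149.4 102. ]
rear top edge L [594.6 250.5  86. ]
rear top edge R [612.7 166.1  86. ]
box corner [ 586.3 -179.8   60. ]
box corner [ 621.  -256.3   60. ]
box corner [ 521.5 -305.4   60. ]
box corner [ 481.6 -216.1   60. ]
box c [ 552.58091848 -239.40173764   60.        ] 84.01837616716978 111.03686655495143 97.8008667076788 110.8558297369222
yaw long 19.1305301454242
yaw long 26.257915729645855
yaw short 24.42570538234844
yaw short 24.075751651721944
green lid cap/timer [713. 109.  37.]
white jar [723.  24.  98.]
greencap [915.  29.  60.]
pink [375.  24.  25.]
stub [ 351. -147.   90.]
peeler tip [359. 284.  10.]
peeler end [351. 131.  10.]
spoon R [655. 408.   5.]
carrot tip [ 540. -313.   10.]
```

View pics/jar0.png

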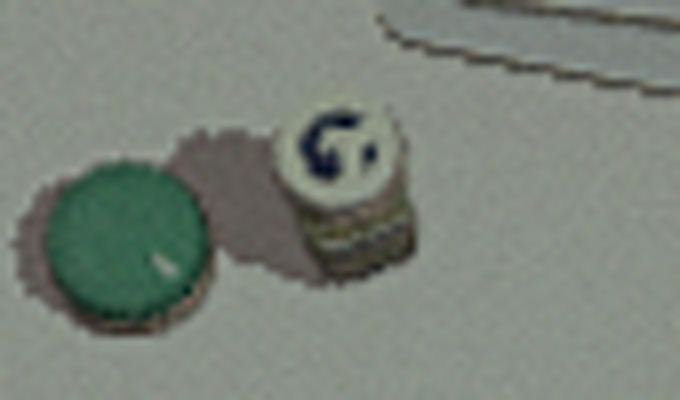

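```bash
cat >> h.py <<'E'
def overlay(f,pts,x0,y0,x1,y1,s,name):
    a=cv2.resize(f["image"][y0:y1,x0:x1,::-1],None,fx=s,fy=s,interpolation=cv2.INTER_CUBIC)
    for i,(u,v) in enumerate(proj(f,pts)):
        p=(int((u+.5-x0)*s),int((v+.5-y0)*s)); cv2.circle(a,p,2,[(0,0,255),(255,0,0),(0,255,0),(255,0,255)][i//4%4],-1)
    cv2.imwrite(name,a)
def lidpose(c,yaw,P): # flat yaw frame
    return R.from_euler('z',yaw,degrees=True).apply(P)+c
E
python3 - <<'E'
from h import *
f=grab_frame("top")
rc=np.array([558.5,207,0]);yaw=8
rp=lidpose(rc,yaw,np.array([[102.5,51,8],[102.5,-51,8],[-102.5,-51,8],[-102.5,51,8]]))
# front lid: slot at x=-47.5, flange assume robot-facing face at x=-47.5-9.5
X=-47.5
lf=lidpose(rc,yaw,np.array([[X-9.5,62,102],[X-9.5,-62,102],[X-9.5,-62,8],[X-9.5,62,8]]))
X=47.5
lb=lidpose(rc,yaw,np.array([[X-9.5,50,86],[X-9.5,-50,86],[X-9.5,-50,8],[X-9.5,50,8]]))
overlay(f,np.vstack([rp,lf,lb]),150,170,240,260,6.5,"pics/ovr.png")
bc=np.array([553,-239.5,0]);by=24.2
B=lidpose(bc,by,np.array([[59,44,60],[59,-44,60],[-59,-44,60],[-59,44,60],[44,50,71],[44,-50,71],[-44,-50,71],[-44,50,71],[56,41,60],[56,-41,60],[-56,-41,60],[-56,41,60]]))
overlay(f,B,315,175,395,250,8,"pics/ovb.png")
E
```

```text
(no output)
```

View pics/ovr.png

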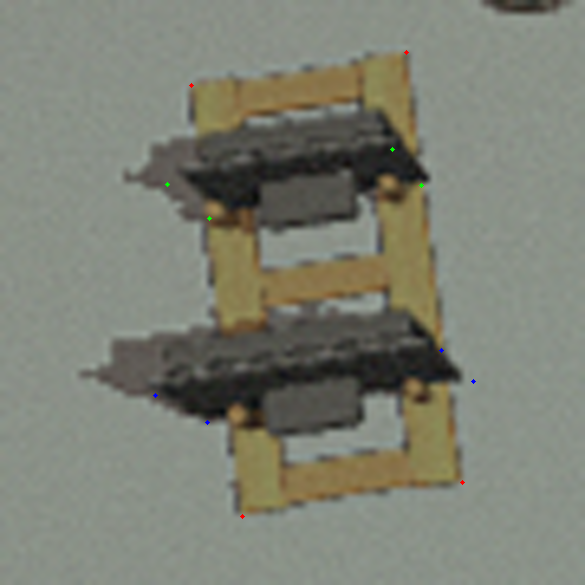

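View pics/ovb.png

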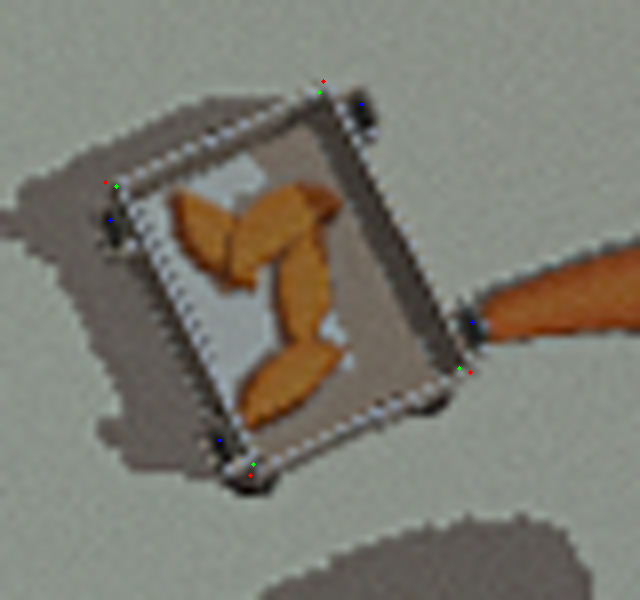

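The rack comes out at about (558.5,207) with yaw 8°, and the box at about (552,−239.5) with yaw 24°. The overlaid points sit on the edges to within about 1 px. Next I'll write a helper that turns world targets into tool-frame moves.

```bash
cat >> h.py <<'E'
def tool(yaw,tilt=0,flip=False):
    """jaws (y) along heading yaw (deg); fingers down, tilted so tips point back along -heading by tilt deg"""
    h=np.array([np.cos(np.radians(yaw)),np.sin(np.radians(yaw)),0]); up=np.array([0,0,1.])
    t=np.radians(tilt)
    x=-np.cos(t)*up-np.sin(t)*h
    y=np.cos(t)*h-np.sin(t)*up
    if flip: y=-y
    return R.from_matrix(np.column_stack([x,y,np.cross(x,y)]))
def plan(p,Rt,cur=None):
    o=get_obs(); pc=np.array(o["position"]); Rc=R.from_quat(o["tool_rot"])
    if cur is not None: pc,Rc=cur
    w=np.degrees((Rc.inv()*Rt).as_rotvec()); d=Rc.inv().apply(np.array(p)-pc)/1000
    print("ang",w.round(2),"dpos",d.round(4),"rows~",max(np.linalg.norm(w)/7.16,np.linalg.norm(d)/.0417).round(1))
E
python3 - <<'E'
from h import *
o=get_obs(); Rc=R.from_quat(o["tool_rot"]); print(Rc.as_matrix().round(3))
y=Rc.as_matrix()[:,1]; print("jaw yaw",np.degrees(np.arctan2(y[1],y[0])),"q1",np.degrees(o["q"][0]))
for fl in (0,1):
    plan([511.5,201,200],tool(8,0,fl))
    plan([511.5,201,200],tool(8,0,fl))
E
```

```text
[[-0.     0.434 -0.901]
 [ 0.    -0.901 -0.434]
 [-1.    -0.    -0.   ]]
jaw yaw -64.28962275996808 q1 -66.45450067565949
ang [-7.229e+01 -2.000e-02  2.000e-02] dpos [ 0.0313 -0.6341 -0.5481] rows~ 20.1
ang [-7.229e+01 -2.000e-02  2.000e-02] dpos [ 0.0313 -0.6341 -0.5481] rows~ 20.1
ang [1.0771e+02 2.0000e-02 2.0000e-02] dpos [ 0.0313 -0.6341 -0.5481] rows~ 20.1
ang [1.0771e+02 2.0000e-02 2.0000e-02] dpos [ 0.0313 -0.6341 -0.5481] rows~ 20.1
```

Request:
{"name": "send_rows", "arguments": {
  "angular": [
    [-72.3, 0, 0],
    [-72.3, 0, 0],
    [-72.3, 0, 0],
    [-72.3, 0, 0],
    [-72.3, 0, 0],
    [-72.3, 0, 0],
    [-72.3, 0, 0],
    [-72.3, 0, 0],
    [-72.3, 0, 0],
    [-72.3, 0, 0],
    [-72.3, 0, 0],
    [-72.3, 0, 0]
  ],
  "delta_pos": [
    [0.02, -0.634, -0.548],
    [0.02, -0.634, -0.548],
    [0.02, -0.634, -0.548],
    [0.02, -0.634, -0.548],
    [0.02, -0.634, -0.548],
    [0.02, -0.634, -0.548],
    [0.02, -0.634, -0.548],
    [0.02, -0.634, -0.548],
    [0.02, -0.634, -0.548],
    [0.02, -0.634, -0.548],
    [0.02, -0.634, -0.548],
    [0.02, -0.634, -0.548]
  ],
  "hand": [-0.3, -0.3, -0.3, -0.3, -0.3, -0.3, -0.3, -0.3, -0.3, -0.3, -0.3, -0.3]
}}

```text
time_s: 1.3
position: [423.2, -123.7, 219.7]
tool_rot: [0.464, 0.534, -0.463, 0.534]
force: [0.4, -0.4, -0.0]
width: 55.7
```

```bash
python3 - <<'E'
from h import *
plan([511.5,201,170],tool(8,0))
E
```

```text
ang [ 0.09  0.02 -0.05] dpos [ 0.0496  0.1331 -0.309 ] rows~ 8.2
```

Request:
{"name": "send_rows", "arguments": {
  "angular": [
    [0, 0, 0],
    [0, 0, 0],
    [0, 0, 0],
    [0, 0, 0],
    [0, 0, 0],
    [0, 0, 0],
    [0, 0, 0],
    [0, 0, 0],
    [0, 0, 0],
    [0, 0, 0]
  ],
  "delta_pos": [
    [0.05, 0.133, -0.309],
    [0.05, 0.133, -0.309],
    [0.05, 0.133, -0.309],
    [0.05, 0.133, -0.309],
    [0.05, 0.133, -0.309],
    [0.05, 0.133, -0.309],
    [0.05, 0.133, -0.309],
    [0.05, 0.133, -0.309],
    [0.05, 0.133, -0.309],
    [0.05, 0.133, -0.309]
  ],
  "hand": [-0.3, -0.3, -0.3, -0.3, -0.3, -0.3, -0.3, -0.3, -0.3, -0.3]
}}

```text
time_s: 2.13
position: [511.7, 201.0, 168.3]
tool_rot: [0.463, 0.535, -0.464, 0.534]
force: [0.5, -0.2, -0.1]
width: 55.7
```

```bash
python3 - <<'E'
from h import *
plan([511.5,201,69],tool(8,0))
g=grab_frame("side"); crop(g,150,100,360,260,3.8,"pics/s1.png")
crop(g,290,200,400,330,5,"pics/s1b.png")
f=grab_frame("top"); cv2.imwrite("pics/t1.png",f["image"][:,:,::-1])
E
```

```text
ang [0.19 0.01 0.1 ] dpos [ 0.0993 -0.     -0.0001] rows~ 2.4
```

View pics/s1.png

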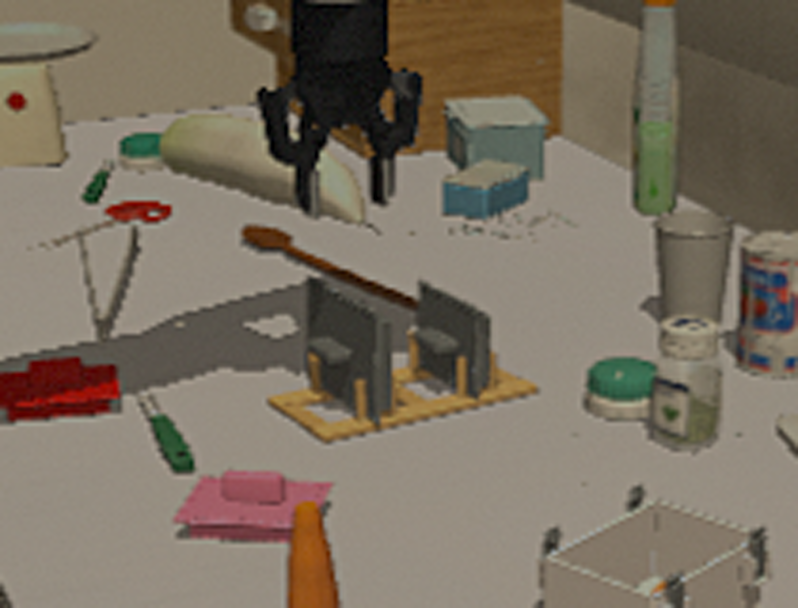

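View pics/t1.png

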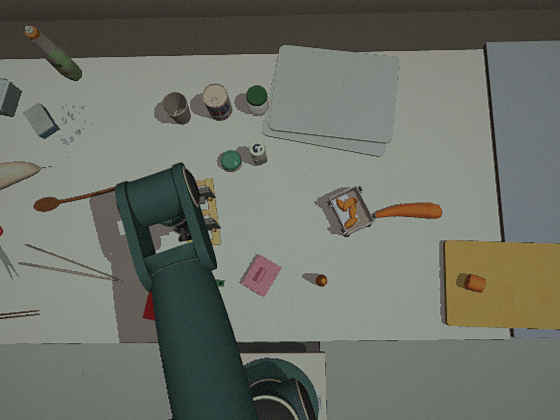

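View pics/s1b.png

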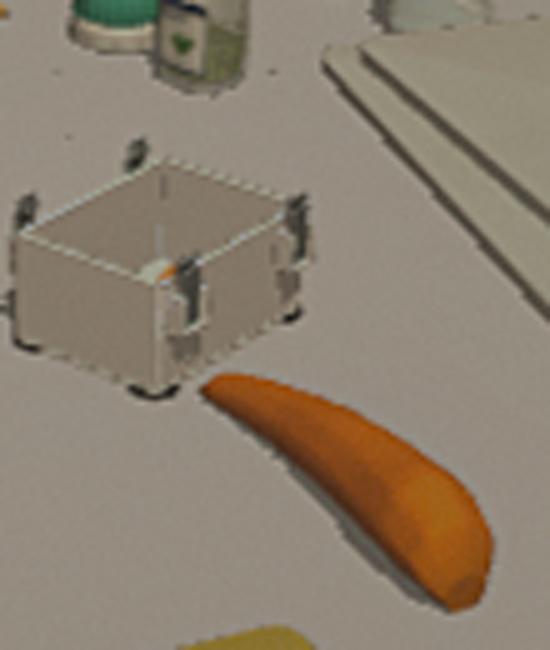

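```bash
python3 - <<'E'
from h import *
f=grab_frame("side")
rc=np.array([558.5,207,0]);yaw=8
rp=lidpose(rc,yaw,np.array([[102.5,51,8],[102.5,-51,8],[-102.5,-51,8],[-102.5,51,8]]))
X=-47.5
lf=lidpose(rc,yaw,np.array([[X-9.5,62,102],[X-9.5,-62,102],[X-9.5,-62,8],[X-9.5,62,8]]))
lb=lidpose(rc,yaw,np.array([[X+9.5,54,94.5],[X+9.5,-54,94.5],[X+9.5,-54,16],[X+9.5,54,16]]))
overlay(f,np.vstack([rp,lf,lb]),215,160,300,220,9,"pics/ovr2.png")
bc=np.array([552,-239.5,0]);by=24.2
B=lidpose(bc,by,np.array([[59,44,60],[59,-44,60],[-59,-44,60],[-59,44,60],[44,50,71],[44,-50,71],[-44,-50,71],[-44,50,71],[56,41,60],[56,-41,60],[-56,-41,60],[-56,41,60]]))
overlay(f,B,285,220,360,285,8,"pics/ovb2.png")
E
```

```text
(no output)
```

View pics/ovr2.png

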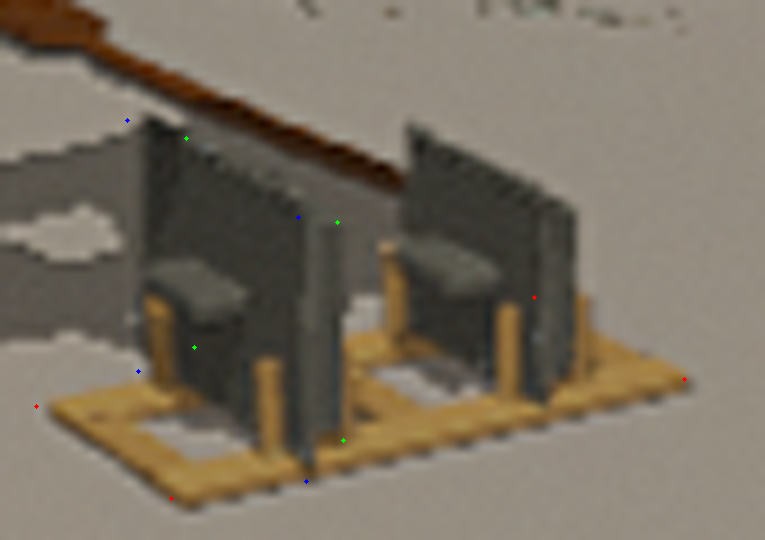

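View pics/ovb2.png

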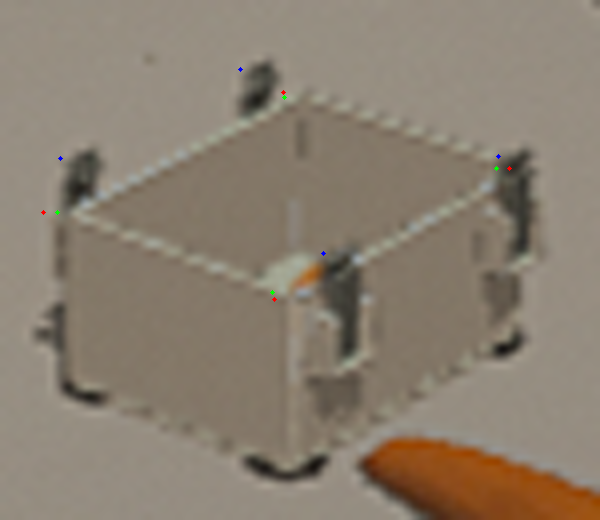

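```bash
python3 - <<'E'
from h import *
f=grab_frame("side"); o=get_obs(); p=o["position"]; T=R.from_quat(o["tool_rot"])
w=o["width"]/2; print(p,o["width"])
loc=np.array([[-5,s*w,t] for s in(-1,1) for t in(-11,11)]+[[-5,s*(w+14.5),t] for s in(-1,1) for t in(-11,11)]+[[-150,0,0],[-100,0,0]])
overlay(f,T.apply(loc)+p,205,95,275,165,9,"pics/ovg.png")
E
```

```text
[511.90519521 197.81100706 169.81403588] 55.86078059946806
```

View pics/ovg.png

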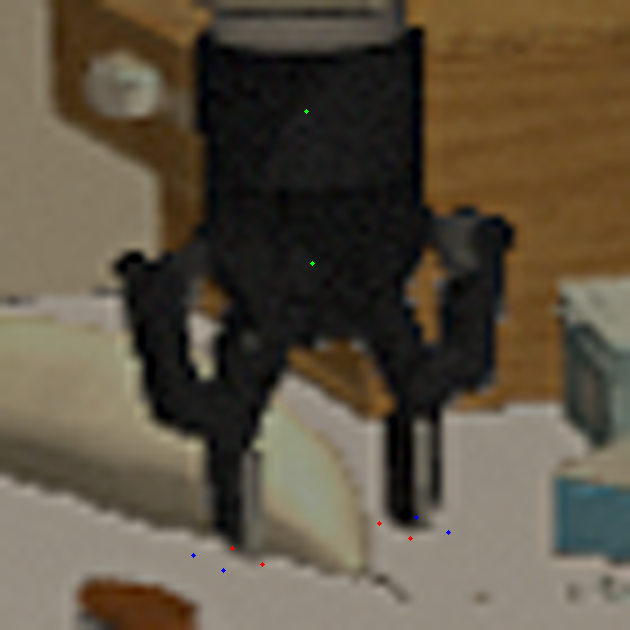

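```bash
python3 - <<'E'
from h import *
P=[];Q=[]
for i in range(8):
    grab_frame("side"); o=get_obs(); P.append(o["position"]);Q.append(o["q"])
P=np.array(P);Q=np.array(Q)
print(P.round(1)); print(P.mean(0),P.std(0)); print(Q.mean(0),Q.std(0)); print(o["time_s"])
E
```

```text
[[511.9 197.8 169.9]
 [512.  197.8 169.9]
 [512.  197.9 169.9]
 [512.  198.  169.8]
 [512.  198.2 169.8]
 [512.  198.4 169.7]
 [511.9 198.5 169.6]
 [512.  198.6 169.5]]
[511.97547628 198.14511868 169.75399418] [0.02616182 0.30087815 0.13633335]
[ 3.22820948e-01 -1.37473688e-01  1.79284588e+00 -3.78275059e-05
  1.48559733e+00  1.84024780e-01] [5.06280560e-04 4.19692659e-04 1.60934491e-04 4.75885809e-05
 6.60062881e-05 1.50983529e-04]
2.7333
```

```bash
python3 - <<'E'
from h import *
f=grab_frame("side"); t=grab_frame("top")
print("right",R.from_quat(f["orientation"]).apply([1,0,0]).round(3),"top right/up",R.from_quat(t["orientation"]).as_matrix()[:,:2].T.round(3))
C=[onz(f,(285+u/8-.5,220+v/8-.5),71) for u,v in [(262,67),(83,155),(345,255),(517,157)]]
for c in C: print(c.round(1))
print(np.mean(C,0))
d=(C[0]-C[1]+C[3]-C[2]); print(np.degrees(np.arctan2(d[1],d[0])))
# from top: clips
D=[onz(t,(315+u/8-.5,175+v/8-.5),71) for u,v in [(361,104),(110,220),(219,440),(473,323)]]
# gripper check: black fingers tips
o=get_obs(); print(o["position"],o["time_s"])
crop(t,300,165,400,250,7.9,"pics/boxt.png")
crop(f,285,215,360,285,10,"pics/boxs.png")
E
```

```text
right [ 0.911 -0.413 -0.004] top right/up [[-0.013 -1.    -0.02 ]
 [ 0.985 -0.016  0.17 ]]
[ 579.  -176.7   71. ]
[ 498.6 -212.7   71. ]
[ 537.6 -306.6   71. ]
[ 617.5 -269.5   71. ]
[ 558.17835487 -241.38628635   71.        ]
24.511450516211646
[511.92772621 198.80910146 169.43609367] 2.8333
```

View pics/boxt.png

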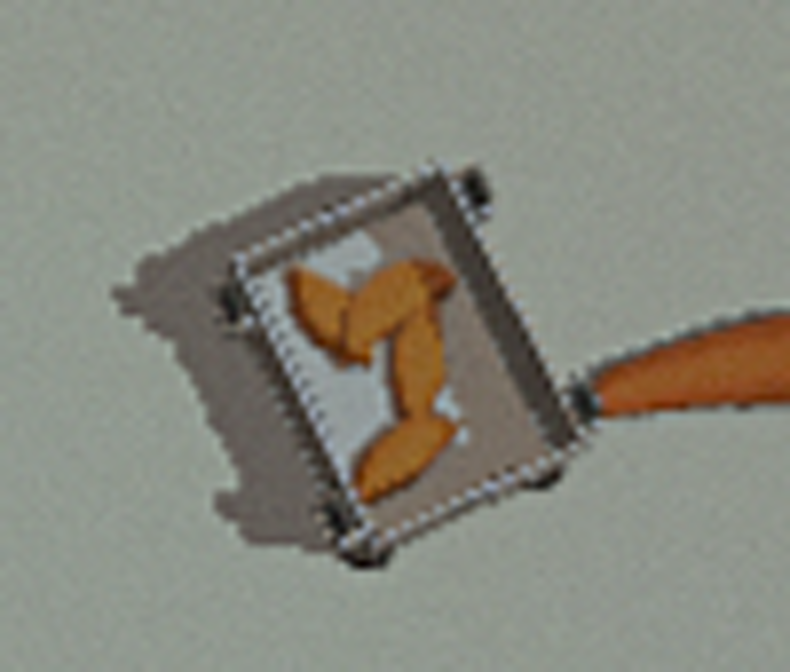

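View pics/boxs.png

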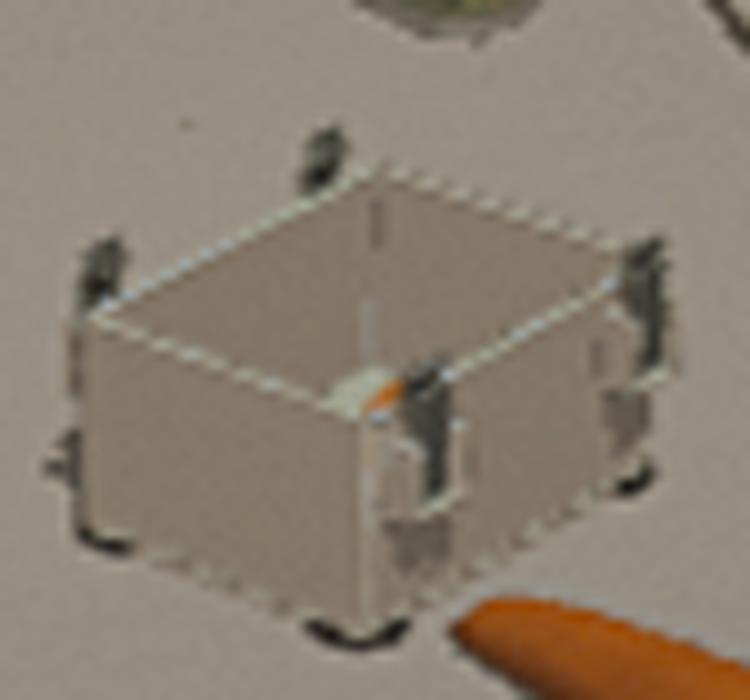

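```bash
python3 - <<'E'
from h import *
t=grab_frame("top")
for z,L in ((71,[(478,182),(236,288),(338,512),(583,390)]),(60,[(240,262),(437,168),(578,440),(350,545)])):
    D=np.array([onz(t,(300+u/7.9-.5,165+v/7.9-.5),z) for u,v in L]); print(D.round(1),D.mean(0))
E
```

```text
[[ 613.7 -268.    71. ]
 [ 575.8 -178.8   71. ]
 [ 493.2 -212.9   71. ]
 [ 536.2 -302.5   71. ]] [ 554.71517436 -240.56329083   71.        ]
[[ 587.7 -181.5   60. ]
 [ 621.8 -255.    60. ]
 [ 519.7 -301.9   60. ]
 [ 482.6 -218.    60. ]] [ 552.92651141 -239.11648626   60.        ]
```

```bash
python3 - <<'E'
from h import *
plan([514.5,200,69],tool(8,0)); o=get_obs(); print(o["position"])
E
```

```text
ang [ 0.01  0.   -0.  ] dpos [ 0.1004  0.0027 -0.0008] rows~ 2.4
[511.9132544  198.84727029 169.40210507]
```

Request:
{"name": "send_rows", "arguments": {
  "angular": [
    [0, 0, 0],
    [0, 0, 0],
    [0, 0, 0],
    [0, 0, 0],
    [0, 0, 0],
    [0, 0, 0],
    [0, 0, 0],
    [0, 0, 0]
  ],
  "delta_pos": [
    [0.02, 0.003, 0],
    [0.04, 0.003, 0],
    [0.06, 0.003, 0],
    [0.075, 0.003, 0],
    [0.088, 0.003, 0],
    [0.098, 0.003, 0],
    [0.1, 0.003, 0],
    [0.1, 0.003, 0]
  ],
  "hand": [-0.3, -0.3, -0.3, -0.3, -0.3, -0.3, -0.3, -0.3]
}}

```text
time_s: 3.55
position: [514.8, 199.3, 69.1]
tool_rot: [0.464, 0.534, -0.464, 0.534]
force: [0.5, 0.6, 0.5]
width: 55.4
```

```bash
python3 - <<'E'
from h import *
g=grab_frame("side"); crop(g,205,120,305,220,6,"pics/s2.png"); print(get_obs()["position"])
E
```

```text
[515.10222839 199.42194241  69.85090923]
```

View pics/s2.png

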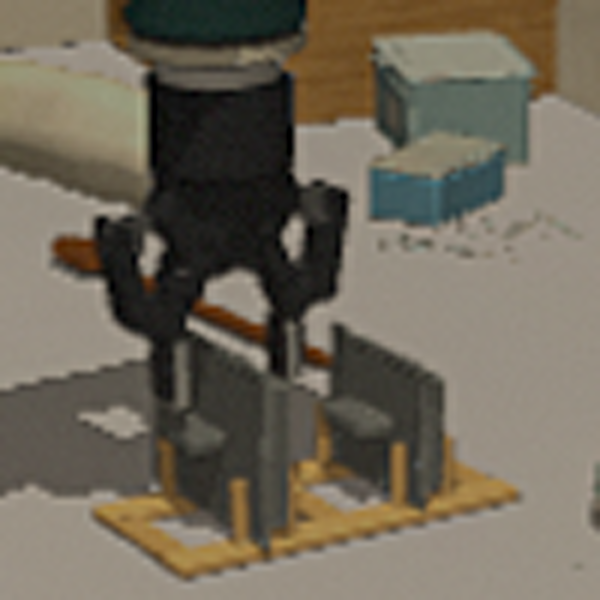

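Request:
{"name": "send_rows", "arguments": {
  "angular": [
    [0, 0, 0],
    [0, 0, 0],
    [0, 0, 0],
    [0, 0, 0],
    [0, 0, 0],
    [0, 0, 0],
    [0, 0, 0],
    [0, 0, 0]
  ],
  "delta_pos": [
    [0, 0, 0],
    [0, 0, 0],
    [0, 0, 0],
    [0, 0, 0],
    [0, 0, 0],
    [0, 0, 0],
    [0, 0, 0],
    [0, 0, 0]
  ],
  "hand": [1, 1, 1, 1, 1, 1, 1, 1]
}}

```text
time_s: 4.27
position: [515.0, 199.4, 70.4]
tool_rot: [0.464, 0.534, -0.464, 0.534]
force: [-3.2, -1.4, 6.9]
width: 18.0
```

Request:
{"name": "send_rows", "arguments": {
  "angular": [
    [0, 0, 0],
    [0, 0, 0],
    [0, 0, 0],
    [0, 0, 0],
    [0, 0, 0],
    [0, 0, 0],
    [0, 0, 0],
    [0, 0, 0],
    [0, 0, 0],
    [0, 0, 0]
  ],
  "delta_pos": [
    [-0.005, 0, 0],
    [-0.015, 0, 0],
    [-0.03, 0, 0],
    [-0.05, 0, 0],
    [-0.075, 0, 0],
    [-0.1, 0, 0],
    [-0.125, 0, 0],
    [-0.15, 0, 0],
    [-0.16, 0, 0],
    [-0.16, 0, 0]
  ],
  "hand": [1, 1, 1, 1, 1, 1, 1, 1, 1, 1]
}}

```text
time_s: 5.1
position: [515.6, 199.6, 232.5]
tool_rot: [0.465, 0.533, -0.463, 0.535]
force: [0.8, 0.1, -0.7]
width: 17.8
```

```bash
python3 - <<'E'
from h import *
g=grab_frame("side"); crop(g,185,60,305,220,4,"pics/s3.png"); o=get_obs();print(o["position"],o["force"])
# lid hanging: bottom edge below TCP ~ 69-8=61; plane target for placing
print("mid"); plan([520,-20,230],tool(-6.7,0))
print("tilt"); 
plan([560,-62,200],tool(-6.7,55))
E
```

```text
[515.11395096 199.4099141  230.1042358 ] [-0.05157366 -0.01164027 -1.63262117]
mid
ang [14.72 -0.03 -0.09] dpos [-0.     -0.0258  0.2179] rows~ 5.3
tilt
ang [ 13.58   7.03 -54.78] dpos [0.03   0.0079 0.2651] rows~ 7.9
```

View pics/s3.png

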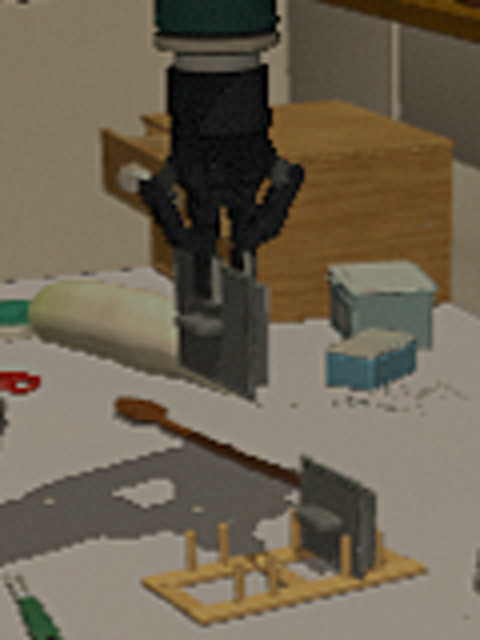

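```bash
python3 - <<'E'
from h import *
plan([515,-60,150],tool(-6.7,62)); o=get_obs();print(o["position"],o["q"])
E
```

```text
ang [ 13.27   7.93 -61.74] dpos [ 0.08   -0.0364  0.2569] rows~ 8.9
[515.11395096 199.4099141  230.1042358 ] [ 3.23162466e-01 -1.53258674e-01  1.70908928e+00  1.54955453e-05
  1.58402112e+00  1.83248922e-01]
```

Request:
{"name": "send_rows", "arguments": {
  "angular": [
    [13.3, 7.9, -61.7],
    [13.3, 7.9, -61.7],
    [13.3, 7.9, -61.7],
    [13.3, 7.9, -61.7],
    [13.3, 7.9, -61.7],
    [13.3, 7.9, -61.7],
    [13.3, 7.9, -61.7],
    [13.3, 7.9, -61.7],
    [13.3, 7.9, -61.7],
    [13.3, 7.9, -61.7],
    [13.3, 7.9, -61.7],
    [13.3, 7.9, -61.7]
  ],
  "delta_pos": [
    [0, -0.036, 0.257],
    [0, -0.036, 0.257],
    [0, -0.036, 0.257],
    [0, -0.036, 0.257],
    [0, -0.036, 0.257],
    [0, -0.036, 0.257],
    [0.02, -0.036, 0.257],
    [0.04, -0.036, 0.257],
    [0.06, -0.036, 0.257],
    [0.07, -0.036, 0.257],
    [0.08, -0.036, 0.257],
    [0.08, -0.036, 0.257]
  ],
  "hand": [1, 1, 1, 1, 1, 1, 1, 1, 1, 1, 1, 1]
}}

```text
time_s: 6.15
position: [514.6, -60.0, 147.6]
tool_rot: [-0.211, -0.675, 0.695, -0.131]
force: [-0.2, 0.6, -0.2]
width: 17.8
```

```bash
python3 - <<'E'
from h import *
g=grab_frame("side"); f=grab_frame("top"); o=get_obs();print(o["position"],o["force"],o["q"].round(2),o["width"])
cv2.imwrite("pics/s4.png",g["image"][:,:,::-1]);cv2.imwrite("pics/t4.png",f["image"][:,:,::-1])
plan([515,-60,45],tool(-6.7,62))
E
```

```text
[515.20983299 -59.93527716 150.90887821] [ 0.13395863 -0.15564792 -1.02279647] [-0.15  0.46  1.41 -0.04  2.35 -0.04] 17.784278277744246
ang [-0.04  0.07 -0.21] dpos [ 0.0502  0.0932 -0.    ] rows~ 2.5
```

View pics/s4.png

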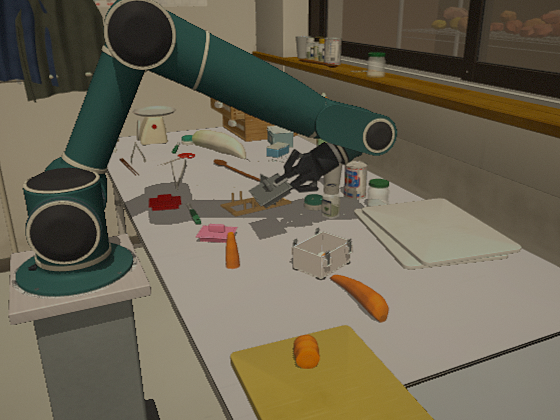

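View pics/t4.png

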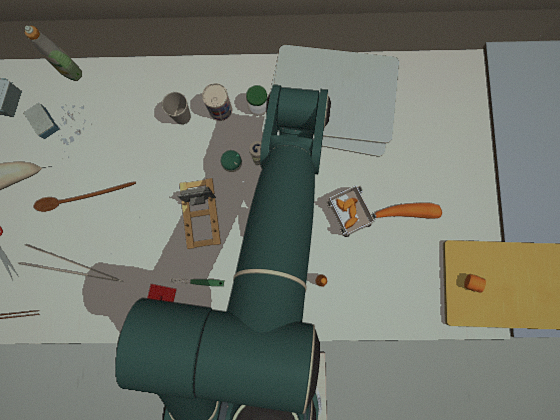

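Request:
{"name": "send_rows", "arguments": {
  "angular": [
    [0, 0, 0],
    [0, 0, 0],
    [0, 0, 0],
    [0, 0, 0],
    [0, 0, 0],
    [0, 0, 0],
    [0, 0, 0],
    [0, 0, 0],
    [0, 0, 0]
  ],
  "delta_pos": [
    [0.01, 0.018, 0],
    [0.02, 0.037, 0],
    [0.03, 0.056, 0],
    [0.038, 0.071, 0],
    [0.045, 0.083, 0],
    [0.048, 0.089, 0],
    [0.05, 0.093, 0],
    [0.05, 0.093, 0],
    [0.05, 0.093, 0]
  ],
  "hand": [1, 1, 1, 1, 1, 1, 1, 1, 1]
}}

```text
time_s: 7.0
position: [514.8, -60.3, 44.5]
tool_rot: [-0.211, -0.674, 0.695, -0.131]
force: [0.3, 0.8, -0.7]
width: 17.8
```

```bash
python3 - <<'E'
from h import *
g=grab_frame("side"); o=get_obs();print(o["position"],o["force"])
crop(g,220,130,360,260,5,"pics/s5.png")
plan([515,-60,36],tool(-6.7,62))
E
```

```text
[514.87120059 -60.32392202  44.63384092] [ 0.10807918  0.01831342 -0.81188171]
ang [-0.08  0.03 -0.02] dpos [ 0.004   0.0077 -0.0003] rows~ 0.2
```

View pics/s5.png

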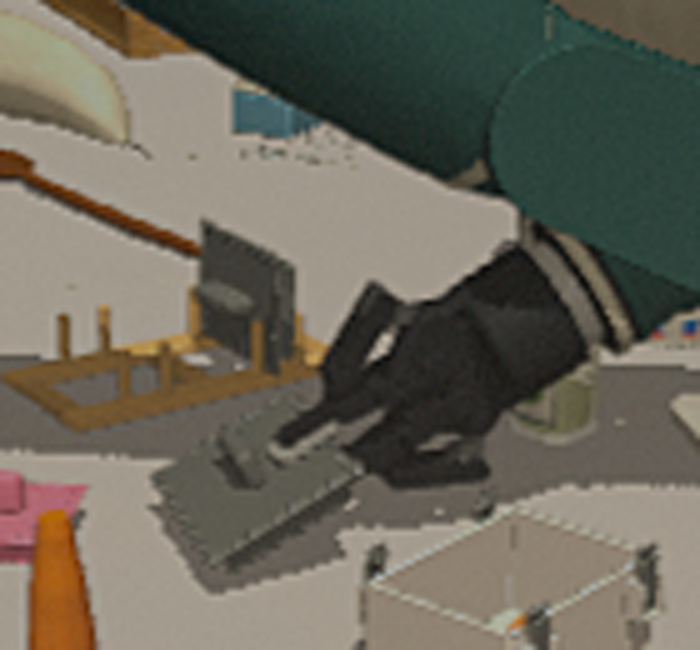

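Request:
{"name": "send_rows", "arguments": {
  "angular": [
    [0, 0, 0],
    [0, 0, 0],
    [0, 0, 0],
    [0, 0, 0],
    [0, 0, 0]
  ],
  "delta_pos": [
    [0.001, 0.002, 0],
    [0.002, 0.004, 0],
    [0.003, 0.006, 0],
    [0.004, 0.0075, 0],
    [0.0045, 0.0085, 0]
  ],
  "hand": [1, 1, 1, 1, 1]
}}

```text
time_s: 7.47
position: [514.4, -60.2, 33.9]
tool_rot: [-0.21, -0.675, 0.695, -0.13]
force: [-0.2, 0.0, -0.9]
width: 18.2
```

Request:
{"name": "send_rows", "arguments": {
  "angular": [
    [0, 0, 0],
    [0, 0, 0],
    [0, 0, 0],
    [0, 0, 0]
  ],
  "delta_pos": [
    [0.0005, 0.001, 0],
    [0.001, 0.0018, 0],
    [0.001, 0.002, 0],
    [0.001, 0.002, 0]
  ],
  "hand": [1, 1, 1, 1]
}}

```text
time_s: 7.8
position: [514.6, -60.3, 32.4]
tool_rot: [-0.21, -0.675, 0.696, -0.13]
force: [1.6, -0.8, 5.3]
width: 18.2
```

Request:
{"name": "send_rows", "arguments": {
  "angular": [
    [0, 0, 0],
    [0, 0, 0],
    [0, 0, 0],
    [0, 0, 0],
    [0, 0, 0]
  ],
  "delta_pos": [
    [0, 0, 0],
    [0, 0, 0],
    [0, 0, 0],
    [0, 0, 0],
    [0, 0, 0]
  ],
  "hand": [0.25, 0.25, 0.25, 0.25, 0.25]
}}

```text
time_s: 8.22
position: [514.5, -60.3, 31.8]
tool_rot: [-0.211, -0.675, 0.695, -0.13]
force: [0.5, -0.5, -1.1]
width: 32.0
```

```bash
python3 - <<'E'
from h import *
g=grab_frame("side"); o=get_obs();print(o["position"],o["force"])
crop(g,220,150,360,260,5,"pics/s6.png")
E
```

```text
[514.51526789 -60.27867437  31.85266666] [ 0.62132692 -1.10707039 -0.35657711]
```

View pics/s6.png

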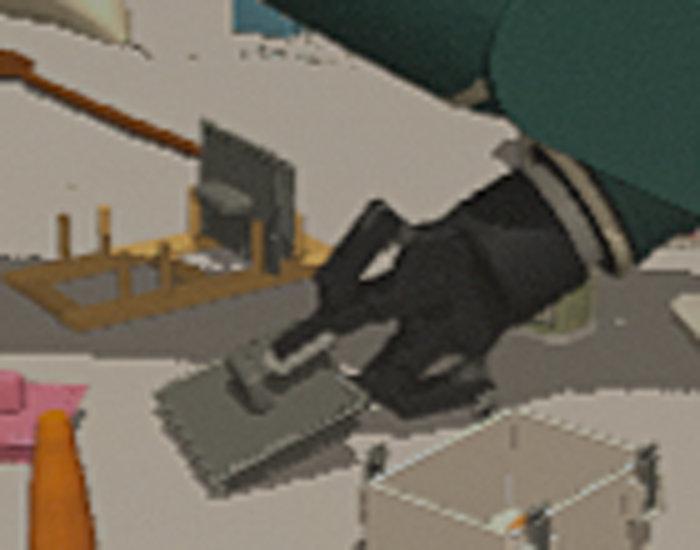

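Request:
{"name": "send_rows", "arguments": {
  "angular": [
    [0, 0, 0],
    [0, 0, 0],
    [0, 0, 0],
    [0, 0, 0],
    [0, 0, 0],
    [0, 0, 0],
    [0, 0, 0],
    [0, 0, 0],
    [0, 0, 0]
  ],
  "delta_pos": [
    [-0.008, 0, 0],
    [-0.016, 0, 0],
    [-0.024, 0, 0],
    [-0.032, 0, 0],
    [-0.045, 0, 0],
    [-0.065, 0, 0],
    [-0.09, 0, 0],
    [-0.12, 0, 0],
    [-0.12, 0, 0]
  ],
  "hand": [0.25, 0.25, 0.25, 0.25, 0.25, 0.25, 0.25, 0.25, 0.25]
}}

```text
time_s: 9.02
position: [623.5, -73.1, 91.0]
tool_rot: [-0.212, -0.674, 0.695, -0.132]
force: [0.1, -0.6, 0.8]
width: 32.0
```

```bash
python3 - <<'E'
from h import *
g=grab_frame("side"); o=get_obs();print(o["position"],o["force"])
crop(g,220,130,380,260,5,"pics/s7.png")
E
```

```text
[621.95230971 -72.87436072  89.3849065 ] [0.30918985 0.61608094 0.00595383]
```

View pics/s7.png

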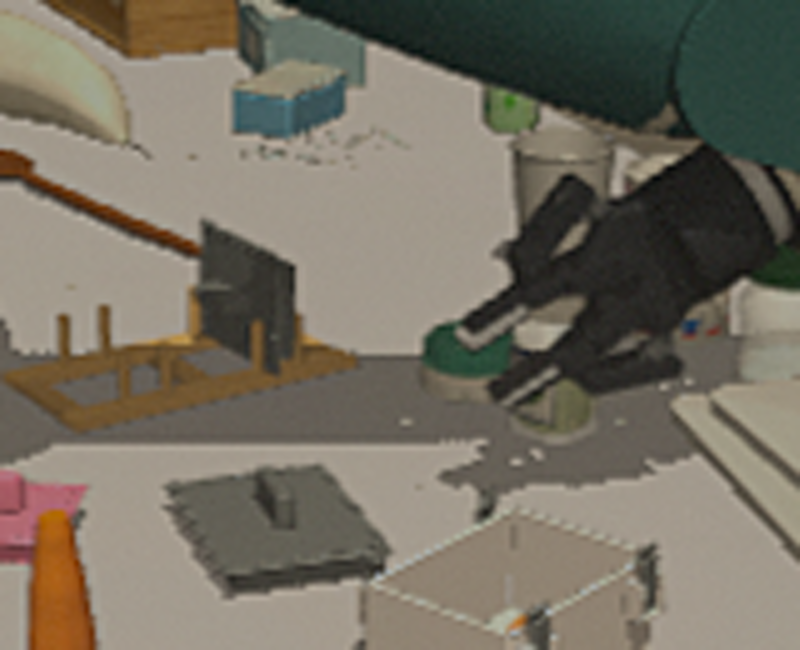

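```bash
python3 - <<'E'
from h import *
plan([600,-70,240],tool(-6.7,30))
plan([480,170,260],tool(20,0))
E
```

```text
ang [-0.07  0.05 31.87] dpos [-5.150e-02 -1.433e-01 -1.000e-04] rows~ 4.5
ang [-24.09 -14.33  60.72] dpos [ 0.0688 -0.2306 -0.2244] rows~ 9.3
```

Request:
{"name": "send_rows", "arguments": {
  "angular": [
    [0, 0, 20],
    [0, 0, 32],
    [0, 0, 32],
    [0, 0, 32],
    [-24.1, -14.3, 60.7],
    [-24.1, -14.3, 60.7],
    [-24.1, -14.3, 60.7],
    [-24.1, -14.3, 60.7],
    [-24.1, -14.3, 60.7],
    [-24.1, -14.3, 60.7],
    [-24.1, -14.3, 60.7],
    [-24.1, -14.3, 60.7]
  ],
  "delta_pos": [
    [-0.05, -0.143, 0],
    [-0.05, -0.143, 0],
    [-0.05, -0.143, 0],
    [-0.05, -0.143, 0],
    [0.069, -0.231, -0.224],
    [0.069, -0.231, -0.224],
    [0.069, -0.231, -0.224],
    [0.069, -0.231, -0.224],
    [0.069, -0.231, -0.224],
    [0.069, -0.231, -0.224],
    [0.069, -0.231, -0.224],
    [0.069, -0.231, -0.224]
  ],
  "hand": [-0.3, -0.3, -0.3, -0.3, -0.3, -0.3, -0.3, -0.3, -0.3, -0.3, -0.3, -0.3]
}}

```text
time_s: 10.07
position: [475.4, 172.7, 260.8]
tool_rot: [0.405, 0.581, -0.404, 0.579]
force: [0.5, 0.1, 0.1]
width: 55.5
```

```bash
python3 - <<'E'
from h import *
g=grab_frame("side"); f=grab_frame("top"); o=get_obs();print(o["position"],o["force"])
crop(g,240,200,310,260,10,"pics/s8.png"); crop(f,255,170,335,250,7.5,"pics/t8.png")
cv2.imwrite("pics/t8f.png",f["image"][:,:,::-1])
E
```

```text
[477.30107931 170.27729006 259.65826348] [ 0.05460805 -0.11394587 -0.44807628]
```

View pics/s8.png

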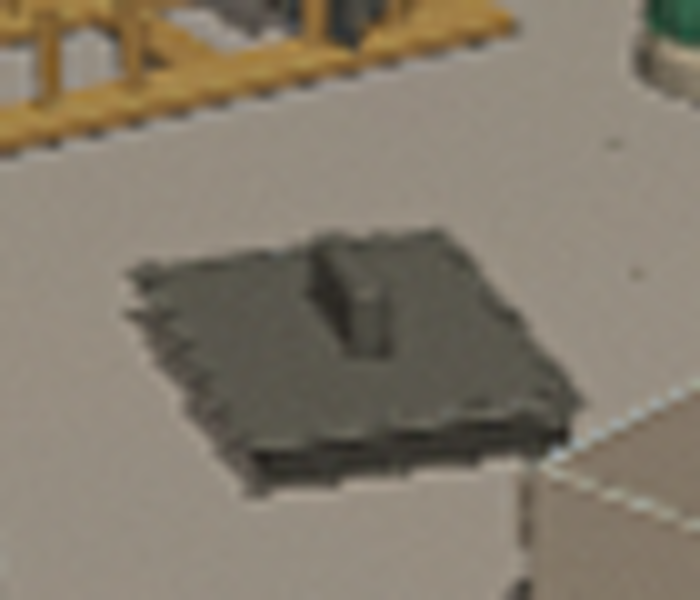

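View pics/t8.png

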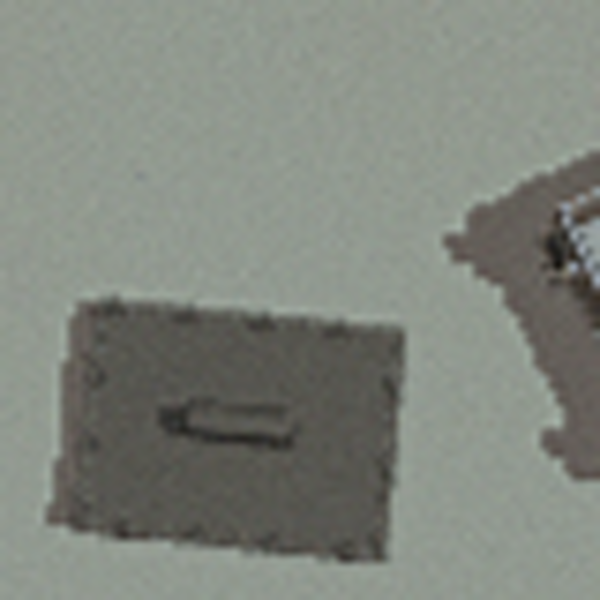

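View pics/t8f.png

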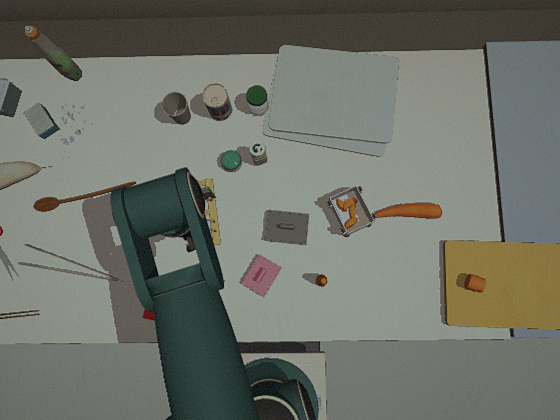

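```bash
cat >> h.py <<'E'
def rectfit(C):
    C=np.array(C); c=C.mean(0)
    return c
E
python3 - <<'E'
from h import *
g=grab_frame("side"); f=grab_frame("top")
T=np.array([onz(f,(255+u/7.5-.5,170+v/7.5-.5),19) for u,v in [(75,300),(403,325),(385,560),(64,528)]])
S=np.array([onz(g,(240+u/10-.5,200+v/10-.5),19) for u,v in [(130,272),(445,232),(580,402),(252,452)]])
for n,C in(("top",T),("side",S)):
    print(n,C[:,:2].round(1).tolist(),C.mean(0).round(1))
    e=[np.linalg.norm(C[i]-C[(i+1)%4]).round(1) for i in range(4)]; print(e)
    for i in range(4):
        d=C[(i+1)%4]-C[i]; print(round(np.degrees(np.arctan2(d[1],d[0])),1),end=' ')
    print()
# grip bar top (z 41): top view
B=np.array([onz(f,(255+u/7.5-.5,170+v/7.5-.5),41) for u,v in [(187,400),(287,410),(293,445),(187,432)]]);print("bar top view",B.mean(0).round(1))
B=np.array([onz(g,(240+u/10-.5,200+v/10-.5),41) for u,v in [(315,243),(345,237),(388,285),(352,292)]]);print("bar side",B.round(1).tolist(),B.mean(0).round(1))
E
```

```text
top [[563.4, 10.5], [551.2, -119.6], [457.9, -110.4], [472.3, 15.4]] [511.2 -51.   19. ]
[np.float64(130.7), np.float64(93.8), np.float64(126.7), np.float64(91.2)]
-95.4 174.4 83.4 -3.1 
side [[474.4, 11.6], [566.4, 0.3], [551.3, -119.3], [460.4, -111.0]] [513.1 -54.6  19. ]
[np.float64(92.7), np.float64(120.5), np.float64(91.3), np.float64(123.4)]
-7.0 -97.2 174.8 83.5 
bar top view [510.3 -54.   41. ]
bar side [[509.7, -38.5, 41.0], [518.8, -38.1, 41.0], [516.2, -73.0, 41.0], [505.6, -73.2, 41.0]] [512.6 -55.7  41. ]
```

The large lid lies flat on the table, top up, and released. It is centred at about (512,−54.5), with lid y heading −6.4°. Next I'll take it by the bar.

```bash
python3 - <<'E'
from h import *
plan([512,-55,110],tool(-6.4,0)); print(get_obs()["position"])
E
```

```text
ang [26.35 -0.06  0.25] dpos [ 0.1488 -0.0441  0.2227] rows~ 6.5
[478.17991566 169.31372043 259.08163387]
```

Request:
{"name": "send_rows", "arguments": {
  "angular": [
    [26.4, 0, 0],
    [26.4, 0, 0],
    [26.4, 0, 0],
    [26.4, 0, 0],
    [26.4, 0, 0],
    [26.4, 0, 0],
    [26.4, 0, 0],
    [26.4, 0, 0],
    [26.4, 0, 0],
    [26.4, 0, 0],
    [26.4, 0, 0],
    [26.4, 0, 0]
  ],
  "delta_pos": [
    [0.01, -0.044, 0.223],
    [0.02, -0.044, 0.223],
    [0.04, -0.044, 0.223],
    [0.06, -0.044, 0.223],
    [0.08, -0.044, 0.223],
    [0.1, -0.044, 0.223],
    [0.12, -0.044, 0.223],
    [0.14, -0.044, 0.223],
    [0.149, -0.044, 0.223],
    [0.149, -0.044, 0.223],
    [0.149, -0.044, 0.223],
    [0.149, -0.044, 0.223]
  ],
  "hand": [0.05, 0.05, 0.05, 0.05, 0.05, 0.05, 0.05, 0.05, 0.05, 0.05, 0.05, 0.05]
}}

```text
time_s: 11.27
position: [513.1, -54.7, 111.8]
tool_rot: [-0.527, -0.472, 0.527, -0.471]
force: [1.0, 0.4, -0.2]
width: 40.3
```

```bash
python3 - <<'E'
from h import *
g=grab_frame("side"); g=grab_frame("side"); o=get_obs();print(o["position"],o["width"])
crop(g,230,160,310,260,6,"pics/s9.png")
plan([512,-55,23],tool(-6.4,0))
E
```

```text
[513.00797148 -54.47723552 111.79327613] 40.419486417743315
ang [ 0.01 -0.03  0.08] dpos [ 0.0888 -0.0008  0.0007] rows~ 2.1
```

View pics/s9.png

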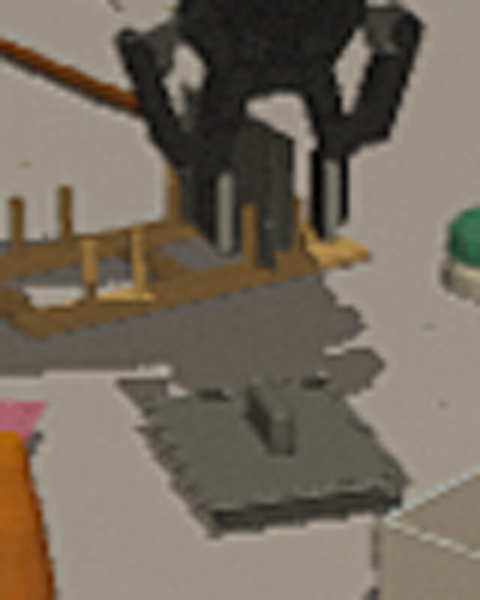

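Request:
{"name": "send_rows", "arguments": {
  "angular": [
    [0, 0, 0],
    [0, 0, 0],
    [0, 0, 0],
    [0, 0, 0],
    [0, 0, 0],
    [0, 0, 0],
    [0, 0, 0],
    [0, 0, 0],
    [0, 0, 0],
    [0, 0, 0],
    [0, 0, 0],
    [0, 0, 0]
  ],
  "delta_pos": [
    [0.02, -0.0005, 0],
    [0.04, -0.0005, 0],
    [0.058, -0.0005, 0],
    [0.072, -0.0005, 0],
    [0.082, -0.0005, 0],
    [0.088, -0.0005, 0],
    [0.088, -0.0005, 0],
    [0.088, -0.0005, 0],
    [0.088, -0.0005, 0],
    [0.088, -0.0005, 0],
    [0.088, -0.0005, 0],
    [0.088, -0.0005, 0]
  ],
  "hand": [0.05, 0.05, 0.05, 0.05, 0.05, 0.05, 0.05, 1, 1, 1, 1, 1]
}}

```text
time_s: 12.37
position: [512.2, -54.5, 23.5]
tool_rot: [-0.527, -0.472, 0.527, -0.471]
force: [-0.6, 0.4, 6.0]
width: 10.4
```

Request:
{"name": "send_rows", "arguments": {
  "angular": [
    [0, 0, 0],
    [0, 0, 0],
    [0, 0, 0]
  ],
  "delta_pos": [
    [0, 0, 0],
    [0, 0, 0],
    [0, 0, 0]
  ],
  "hand": [1, 1, 1]
}}

```text
time_s: 12.62
position: [512.2, -54.5, 23.5]
tool_rot: [-0.527, -0.472, 0.527, -0.471]
force: [-1.1, 0.7, 6.7]
width: 10.3
```

Request:
{"name": "send_rows", "arguments": {
  "angular": [
    [0, 0, 0],
    [0, 0, 0],
    [0, 0, 0],
    [0, 0, 0],
    [0, 0, 0],
    [0, 0, 0],
    [0, 0, 0],
    [0, 0, 0]
  ],
  "delta_pos": [
    [-0.005, 0, 0],
    [-0.015, 0, 0],
    [-0.035, 0, 0],
    [-0.065, 0, 0],
    [-0.1, 0, 0],
    [-0.125, 0, 0],
    [-0.13, 0, 0],
    [-0.13, 0, 0]
  ],
  "hand": [1, 1, 1, 1, 1, 1, 1, 1]
}}

```text
time_s: 13.28
position: [512.7, -54.7, 155.0]
tool_rot: [0.527, 0.471, -0.527, 0.471]
force: [0.9, 0.8, -1.9]
width: 10.8
```

```bash
python3 - <<'E'
from h import *
plan([556,-240.5,140],tool(-65.5,0)); o=get_obs(); print(o["position"],o["width"])
E
```

```text
ang [ 5.908e+01 -3.000e-02 -1.000e-02] dpos [0.0149 0.0638 0.1798] rows~ 8.3
[512.71401108 -54.7103175  154.98718156] 10.79243807623379
```

Request:
{"name": "send_rows", "arguments": {
  "angular": [
    [59, 0, 0],
    [59, 0, 0],
    [59, 0, 0],
    [59, 0, 0],
    [59, 0, 0],
    [59, 0, 0],
    [59, 0, 0],
    [59, 0, 0],
    [59, 0, 0],
    [59, 0, 0],
    [59, 0, 0],
    [59, 0, 0]
  ],
  "delta_pos": [
    [0.015, 0.064, 0.18],
    [0.015, 0.064, 0.18],
    [0.015, 0.064, 0.18],
    [0.015, 0.064, 0.18],
    [0.015, 0.064, 0.18],
    [0.015, 0.064, 0.18],
    [0.015, 0.064, 0.18],
    [0.015, 0.064, 0.18],
    [0.015, 0.064, 0.18],
    [0.015, 0.064, 0.18],
    [0.015, 0.064, 0.18],
    [0.015, 0.064, 0.18]
  ],
  "hand": [1, 1, 1, 1, 1, 1, 1, 1, 1, 1, 1, 1]
}}

```text
time_s: 14.28
position: [555.1, -240.4, 136.2]
tool_rot: [-0.689, -0.152, 0.692, -0.15]
force: [0.2, -0.0, -0.5]
width: 10.5
```

Request:
{"name": "send_rows", "arguments": {
  "angular": [
    [0, 0, 0],
    [0, 0, 0],
    [0, 0, 0]
  ],
  "delta_pos": [
    [0, 0, 0],
    [0, 0, 0],
    [0, 0, 0]
  ],
  "hand": [1, 1, 1]
}}

```text
time_s: 14.53
position: [555.4, -240.5, 136.9]
tool_rot: [-0.69, -0.151, 0.692, -0.15]
force: [-0.3, 0.4, -0.7]
width: 10.6
```

```bash
python3 - <<'E'
from h import *
g=grab_frame("side"); f=grab_frame("top"); o=get_obs();print(o["position"],o["width"],o["force"]); y=R.from_quat(o["tool_rot"]).as_matrix()[:,1]; print(np.degrees(np.arctan2(y[1],y[0])))
crop(g,270,170,380,290,6,"pics/s10.png")
crop(f,290,150,400,260,6,"pics/t10.png")
E
```

```text
[ 555.40442981 -240.577883    136.96106271] 10.130513037408088 [ 0.05805345  0.4812346  -1.39597628]
-65.39544317725546
```

View pics/s10.png

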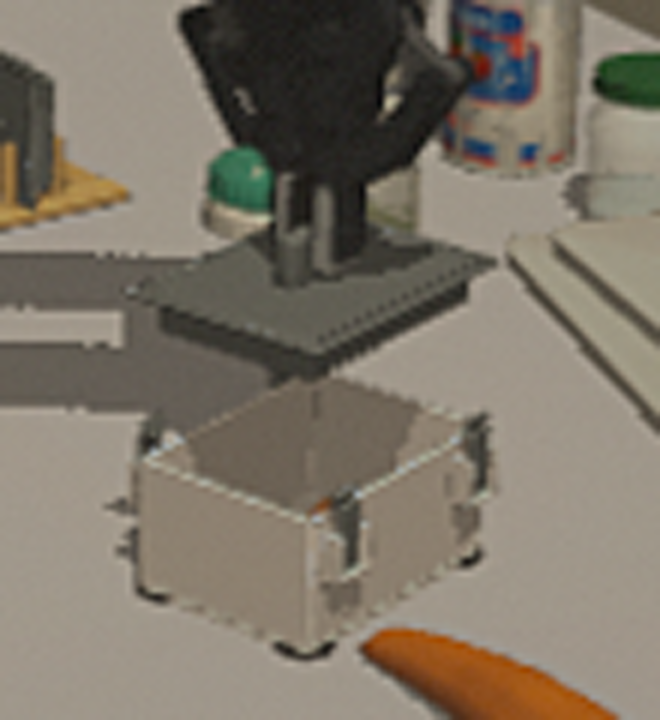

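View pics/t10.png

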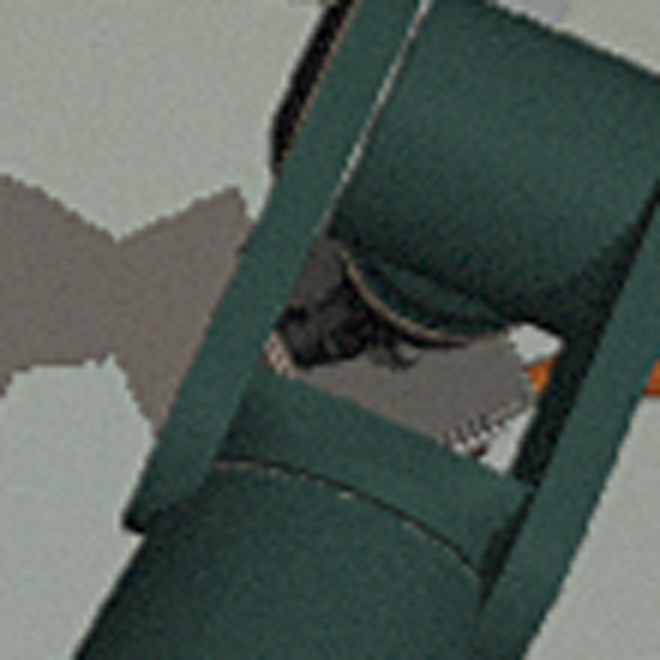

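```bash
python3 - <<'E'
from h import *
g=grab_frame("side")
Z=137-23.5+19
px=lambda u,v:(270+u/6-.5,170+v/6-.5)
L,N,Rr=[onz(g,px(*p),Z) for p in [(128,291),(318,351),(496,264)]]
print(L.round(1),N.round(1),Rr.round(1),"centre",((L+Rr)/2).round(1), np.linalg.norm(L-N),np.linalg.norm(N-Rr))
d=Rr-N; print("yaw",np.degrees(np.arctan2(d[1],d[0]))); d=L-N; print(np.degrees(np.arctan2(d[1],d[0]))-90)
E
```

```text
[ 483.  -222.5  132.5] [ 523.  -305.9  132.5] [ 629.1 -259.4  132.5] centre [ 556.  -240.9  132.5] 92.49348957685882 115.88852588897262
yaw 23.656942806984205
25.596211806084497
```

```bash
python3 - <<'E'
from h import *
g=grab_frame("side")
px=lambda u,v:(285+u/10-.5,215+v/10-.5)
L,N,F=[onz(g,px(*p),60) for p in [(85,318),(364,417),(381,167)]]
print(L.round(1),N.round(1),F.round(1),"centre",((N+F)/2).round(1), np.linalg.norm(L-N),np.linalg.norm(L-F))
d=F-L; print("yaw",np.degrees(np.arctan2(d[1],d[0]))); d=L-N; print(np.degrees(np.arctan2(d[1],d[0]))-90)
# feet / base corners z=0: L(90,540)... N(362,640), right (640,480)
L,N,Q=[onz(g,px(*p),0) for p in [(85,530),(362,630),(650,475)]]
print(L.round(1),N.round(1),Q.round(1),"centre",((L+Q)/2).round(1),np.linalg.norm(L-N),np.linalg.norm(Q-N))
overlay(g,lidpose(np.array([558,-241.2,0]),24.4,np.array([[59,44,60],[59,-44,60],[-59,-44,60],[-59,44,60],[44,50,71],[44,-50,71],[-44,-50,71],[-44,50,71]])),285,215,360,285,10,"pics/ovb3.png")
E
```

```text
[ 486.4 -227.8   60. ] [ 522.4 -302.7   60. ] [ 593.5 -179.1   60. ] centre [ 557.9 -240.9   60. ] 83.1489944745295 117.59348558709499
yaw 24.425420813759626
25.6341624165742
[ 488.6 -223.5    0. ] [ 526.6 -296.7    0. ] [ 629.8 -256.6    0. ] centre [ 559.2 -240.1    0. ] 82.3946676052995 110.6769984578982
```

View pics/ovb3.png

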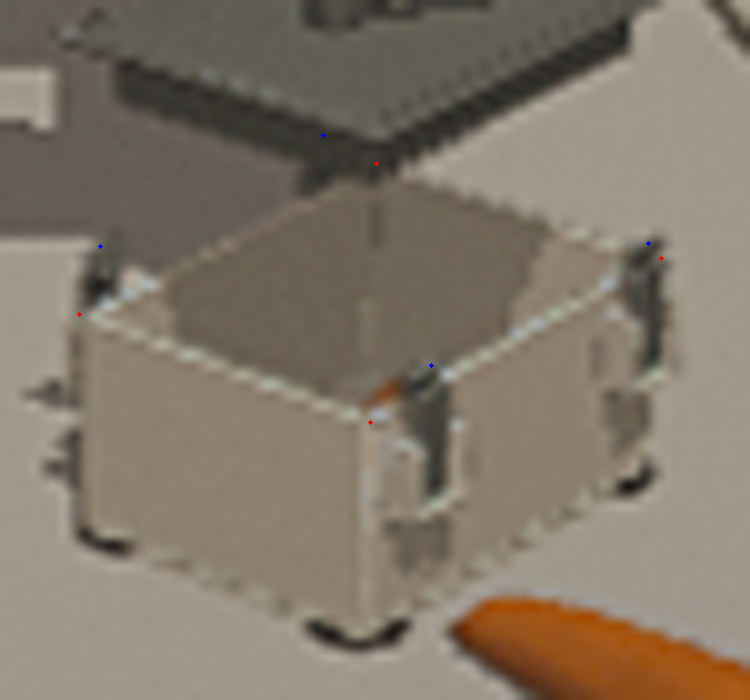

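```bash
python3 - <<'E'
from h import *
o=get_obs(); print(o["position"]); plan([557.6,-241,90],tool(-65.6,0))
E
```

```text
[ 555.42354281 -240.57605797  136.93479525]
ang [0.2  0.16 0.13] dpos [ 0.0469  0.0014 -0.0019] rows~ 1.1
```

Request:
{"name": "send_rows", "arguments": {
  "angular": [
    [0.2, 0, 0],
    [0.2, 0, 0],
    [0.2, 0, 0],
    [0.2, 0, 0],
    [0.2, 0, 0],
    [0.2, 0, 0],
    [0.2, 0, 0],
    [0.2, 0, 0]
  ],
  "delta_pos": [
    [0.005, 0.0014, -0.0019],
    [0.012, 0.0014, -0.0019],
    [0.022, 0.0014, -0.0019],
    [0.032, 0.0014, -0.0019],
    [0.041, 0.0014, -0.0019],
    [0.046, 0.0014, -0.0019],
    [0.047, 0.0014, -0.0019],
    [0.047, 0.0014, -0.0019]
  ],
  "hand": [1, 1, 1, 1, 1, 1, 1, 1]
}}

```text
time_s: 15.4
position: [557.4, -241.0, 89.4]
tool_rot: [-0.69, -0.15, 0.692, -0.149]
force: [-1.0, -0.7, -1.5]
width: 10.4
```

Request:
{"name": "send_rows", "arguments": {
  "angular": [
    [0, 0, 0],
    [0, 0, 0]
  ],
  "delta_pos": [
    [0, 0, 0],
    [0, 0, 0]
  ],
  "hand": [1, 1]
}}

```text
time_s: 15.57
position: [557.8, -241.1, 90.5]
tool_rot: [-0.69, -0.15, 0.692, -0.149]
force: [0.1, -0.1, -1.0]
width: 10.1
```

```bash
python3 - <<'E'
from h import *
g=grab_frame("side"); o=get_obs(); print(o["position"],o["force"]); 
overlay(g,lidpose(np.array([558,-241.2,o["position"][2]-23.5]),24.4,np.array([[62,47,19],[62,-47,19],[-62,-47,19],[-62,47,19]])),280,200,365,280,9,"pics/s11.png")
E
```

```text
[ 557.79801467 -241.12412823   90.48409489] [ 0.35478457 -0.29904863 -0.71036678]
```

View pics/s11.png

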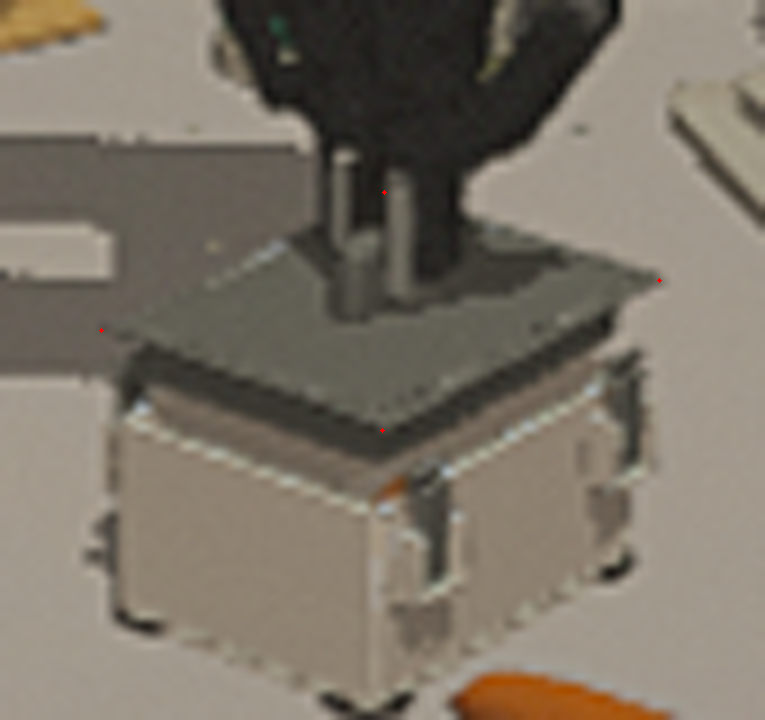

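Request:
{"name": "send_rows", "arguments": {
  "angular": [
    [0, 0, 0],
    [0, 0, 0],
    [0, 0, 0],
    [0, 0, 0],
    [0, 0, 0],
    [0, 0, 0]
  ],
  "delta_pos": [
    [0.002, 0, 0],
    [0.004, 0, 0],
    [0.006, 0, 0],
    [0.008, 0, 0],
    [0.01, 0, 0],
    [0.01, 0, 0]
  ],
  "hand": [1, 1, 1, 1, 1, 1]
}}

```text
time_s: 16.12
position: [557.6, -241.7, 81.2]
tool_rot: [-0.69, -0.149, 0.692, -0.149]
force: [-8.3, -1.4, 14.3]
width: 10.3
```

Request:
{"name": "send_rows", "arguments": {
  "angular": [
    [0, 0, 0],
    [0, 0, 0],
    [0, 0, 0],
    [0, 0, 0]
  ],
  "delta_pos": [
    [0.001, 0, 0],
    [0.002, 0, 0],
    [0.003, 0, 0],
    [0.003, 0, 0]
  ],
  "hand": [1, 1, 1, 1]
}}

```text
time_s: 16.45
position: [557.3, -242.0, 78.7]
tool_rot: [-0.69, -0.149, 0.692, -0.149]
force: [-13.9, -3.2, 19.1]
width: 10.4
```

Request:
{"name": "send_rows", "arguments": {
  "angular": [
    [0, 0, 0],
    [0, 0, 0],
    [0, 0, 0],
    [0, 0, 0],
    [0, 0, 0]
  ],
  "delta_pos": [
    [-0.003, 0, 0],
    [-0.006, 0, 0],
    [-0.008, 0, 0.001],
    [-0.008, 0, 0.002],
    [-0.008, 0, 0.002]
  ],
  "hand": [1, 1, 1, 1, 1]
}}

```text
time_s: 16.87
position: [555.6, -241.8, 84.7]
tool_rot: [-0.69, -0.15, 0.692, -0.149]
force: [0.5, -0.2, -1.3]
width: 10.5
```

```bash
python3 - <<'E'
from h import *
g=grab_frame("side"); f=grab_frame("top"); o=get_obs(); print(o["position"],o["force"]); 
overlay(g,lidpose(np.array([558,-241.2,o["position"][2]-23.5]),24.4,np.array([[62,47,19],[62,-47,19],[-62,-47,19],[-62,47,19]])),280,200,365,280,9,"pics/s12.png")
crop(f,290,150,400,260,6,"pics/t12.png")
E
```

```text
[ 555.58021842 -241.72528136   84.58495874] [-0.4664093  -0.87092765 -0.9396417 ]
```

View pics/s12.png

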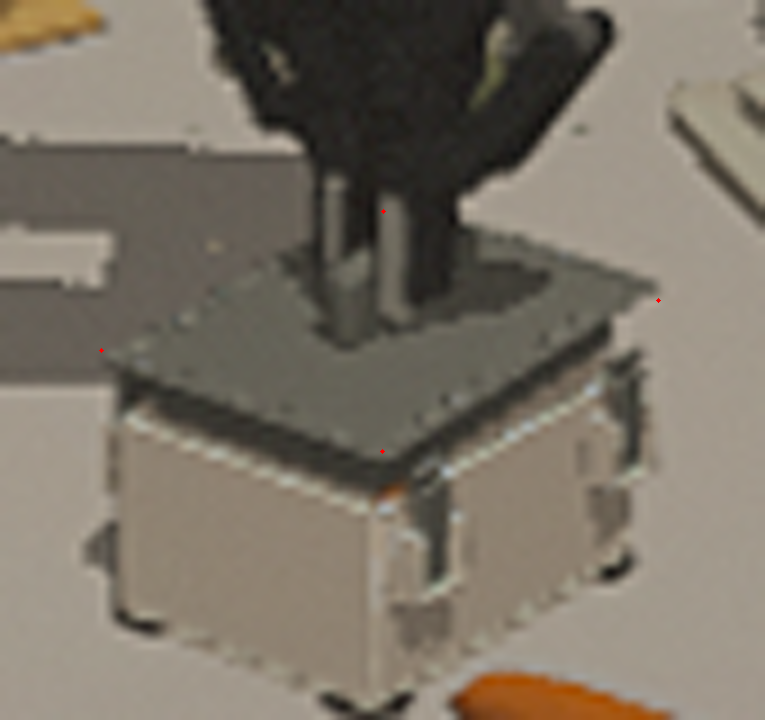

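View pics/t12.png

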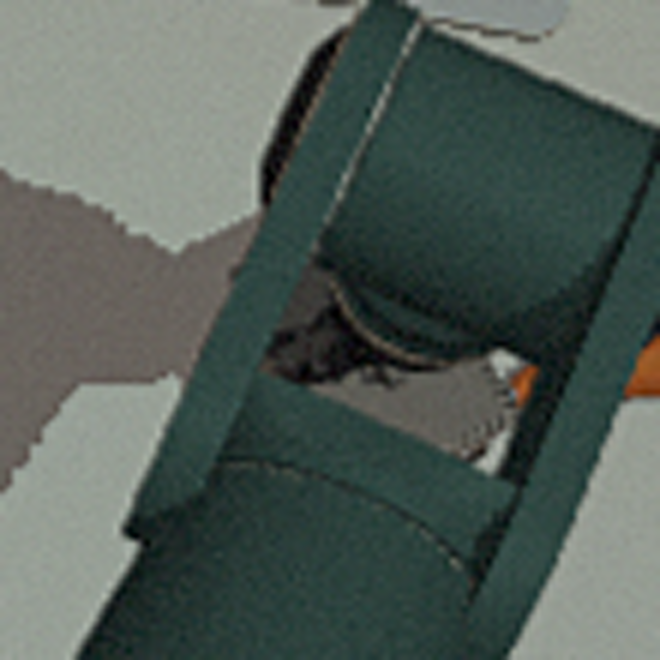

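Request:
{"name": "send_rows", "arguments": {
  "angular": [
    [0, -1, 0],
    [0, -2, 0],
    [0, -3, 0],
    [0, -3, 0],
    [0, -3, 0]
  ],
  "delta_pos": [
    [-0.001, 0, 0],
    [-0.002, 0, 0],
    [-0.003, 0, 0],
    [-0.003, 0, 0],
    [-0.003, 0, 0]
  ],
  "hand": [1, 1, 1, 1, 1]
}}

```text
time_s: 17.38
position: [556.0, -241.6, 87.8]
tool_rot: [-0.672, -0.146, 0.71, -0.153]
force: [0.4, 0.2, -1.3]
width: 10.4
```

```bash
python3 - <<'E'
from h import *
g=grab_frame("side"); o=get_obs(); print(o["position"],o["force"]); 
overlay(g,lidpose(np.array([556,-242,o["position"][2]-23.5]),24.4,np.array([[62,47,19],[62,-47,19],[-62,-47,19],[-62,47,19]])),280,200,365,280,9,"pics/s13.png")
E
```

```text
[ 555.87950916 -241.66218343   87.76754702] [ 0.65098726  0.08889861 -1.251126  ]
```

View pics/s13.png

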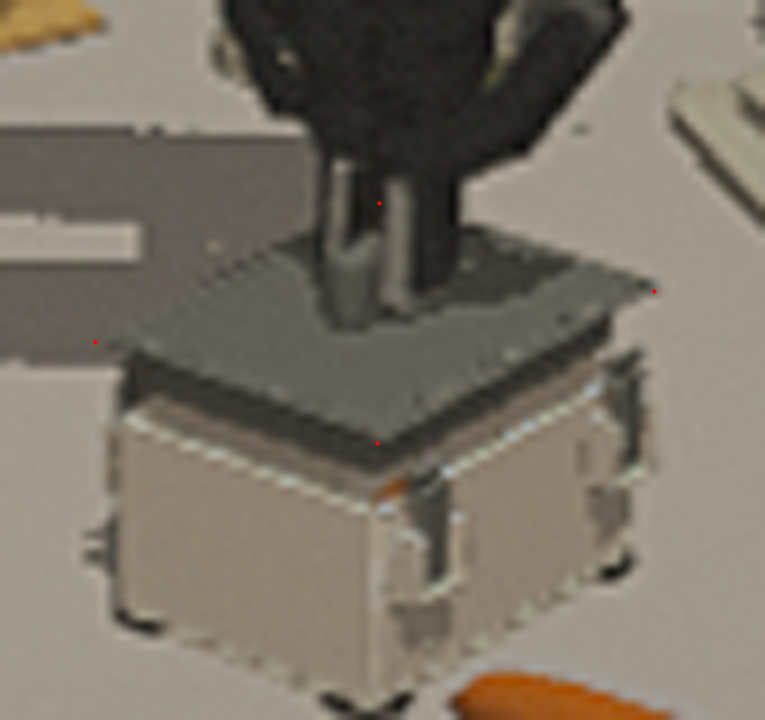

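```bash
python3 - <<'E'
from h import *
g=grab_frame("side")
crop(g,285,225,325,275,15,"pics/z1.png"); crop(g,320,215,365,265,15,"pics/z2.png")
E
```

```text
(no output)
```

View pics/z1.png

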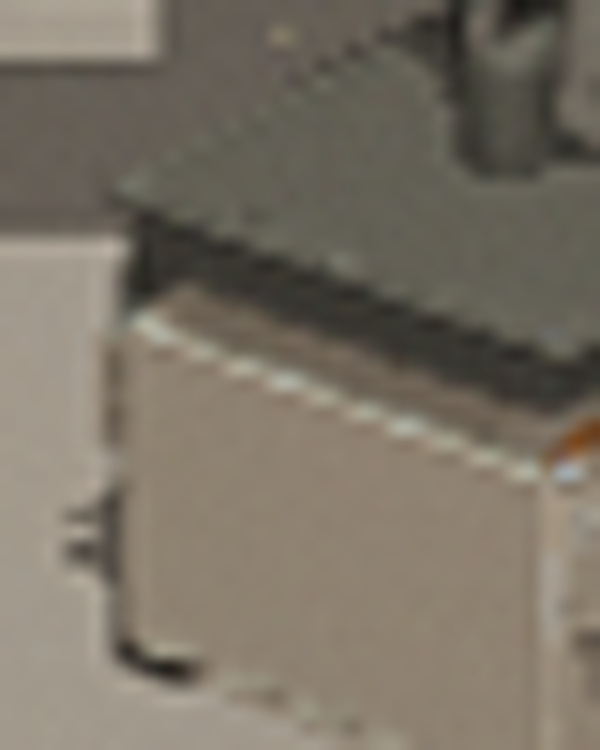

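View pics/z2.png

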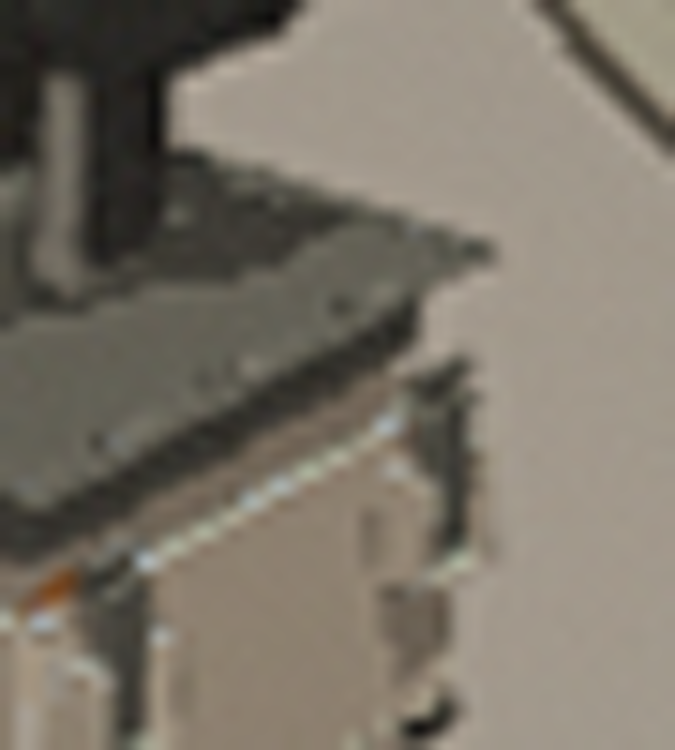

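```bash
python3 - <<'E'
from h import *
g=grab_frame("side"); o=get_obs(); z0=o["position"][2]-23.5
Rz=R.from_euler('z',24.4,degrees=True)
def c(name,uv,z,loc):
    p=onz(g,(uv[0]-.5,uv[1]-.5),z)-Rz.apply([*loc,0]); print(name,p[:2].round(1), "in box frame rel (556,-241):",Rz.inv().apply(p-[556,-241,z])[:2].round(1))
c("flange L",(292.7,237.7),z0+18,(-62,47))
c("flange R",(353.0,231.5),z0+18,(62,-47))
c("flange N",(323.3,249.3),z0+18,(-62,-47))
c("plug R",(347.7,237.2),z0,(53,-38.5))
c("box rim L",(285+125/15,225+322/15),60,(-59,44))
c("box rim N",(285+545/15,225+472/15),60,(-59,-44))
# clips
c("clip front-right top",(320+455/15,215+368/15),71,(44,-50))
c("clip front-left top",(320+120/15,215+562/15),71,(-44,-50))
c("base N",(285+548/15, 285),0,(-59,-44))
E
```

```text
flange L [ 562.2 -240.5] in box frame rel (556,-241): [ 5.8 -2.1]
flange R [ 560.7 -235.7] in box frame rel (556,-241): [6.4 2.9]
flange N [ 559.7 -241.9] in box frame rel (556,-241): [ 3.  -2.3]
plug R [ 564.1 -229.7] in box frame rel (556,-241): [12.1  7. ]
box rim L [ 558.7 -241.6] in box frame rel (556,-241): [ 2.2 -1.7]
box rim N [ 558.3 -237.2] in box frame rel (556,-241): [3.7 2.5]
clip front-right top [ 558.6 -242.4] in box frame rel (556,-241): [ 1.8 -2.4]
clip front-left top [ 555.3 -245.5] in box frame rel (556,-241): [-2.5 -3.8]
base N [ 547.2 -261.9] in box frame rel (556,-241): [-16.7 -15.3]
```

Request:
{"name": "send_rows", "arguments": {
  "angular": [
    [0, 0, 0],
    [0, 0, 0],
    [0, 0, 0],
    [0, 0, 0],
    [0, 0, 0],
    [0, 0, 0]
  ],
  "delta_pos": [
    [0, 0, 0.0015],
    [0.001, 0, 0.003],
    [0.003, 0, 0.003],
    [0.005, 0, 0.003],
    [0.006, 0, 0.003],
    [0.006, 0, 0.003]
  ],
  "hand": [1, 1, 1, 1, 1, 1]
}}

```text
time_s: 18.03
position: [552.5, -243.1, 81.6]
tool_rot: [-0.672, -0.146, 0.71, -0.152]
force: [0.1, -0.5, -0.6]
width: 10.3
```

Request:
{"name": "send_rows", "arguments": {
  "angular": [
    [0, 0, 0],
    [0, 0, 0],
    [0, 0, 0],
    [0, 0, 0]
  ],
  "delta_pos": [
    [0.001, 0, 0],
    [0.002, 0, 0],
    [0.003, 0, 0],
    [0.003, 0, 0]
  ],
  "hand": [1, 1, 1, 1]
}}

```text
time_s: 18.37
position: [552.4, -243.2, 78.8]
tool_rot: [-0.672, -0.146, 0.71, -0.153]
force: [-0.8, 0.2, -2.0]
width: 10.4
```

Request:
{"name": "send_rows", "arguments": {
  "angular": [
    [0, 0, 0],
    [0, 0, 0],
    [0, 0, 0]
  ],
  "delta_pos": [
    [0.001, 0, 0],
    [0.002, 0, 0],
    [0.002, 0, 0]
  ],
  "hand": [1, 1, 1]
}}

```text
time_s: 18.62
position: [552.4, -243.3, 76.8]
tool_rot: [-0.672, -0.146, 0.71, -0.153]
force: [-0.7, 0.3, -1.4]
width: 10.2
```

Request:
{"name": "send_rows", "arguments": {
  "angular": [
    [0, 0, 0],
    [0, 0, 0],
    [0, 0, 0]
  ],
  "delta_pos": [
    [0.001, 0, 0],
    [0.002, 0, 0],
    [0.002, 0, 0]
  ],
  "hand": [1, 1, 1]
}}

```text
time_s: 18.87
position: [552.5, -243.6, 75.2]
tool_rot: [-0.672, -0.146, 0.71, -0.153]
force: [0.3, -2.6, 0.8]
width: 10.5
```

```bash
python3 - <<'E'
from h import *
g=grab_frame("side"); o=get_obs(); print(o["position"],o["force"]); 
crop(g,280,200,365,280,9,"pics/s14.png")
E
```

```text
[ 552.48797766 -243.56522694   75.26518938] [ 1.33901191 -2.1353636  -0.08055889]
```

View pics/s14.png

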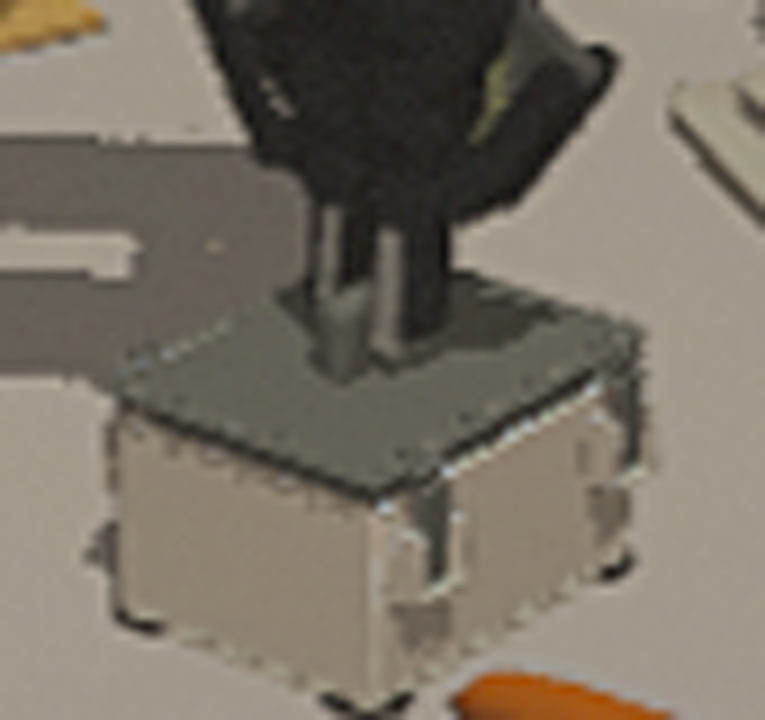

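Request:
{"name": "send_rows", "arguments": {
  "angular": [
    [0, 0, 0],
    [0, 0, 0],
    [0, 0, 0],
    [0, 0, 0]
  ],
  "delta_pos": [
    [0, 0.0008, 0],
    [0.001, 0.0008, 0],
    [0.002, 0.0008, 0],
    [0.002, 0.0008, 0]
  ],
  "hand": [1, 1, 1, 1]
}}

```text
time_s: 19.25
position: [552.8, -244.1, 73.9]
tool_rot: [-0.672, -0.146, 0.71, -0.153]
force: [-1.9, 2.2, 7.8]
width: 10.9
```

Request:
{"name": "send_rows", "arguments": {
  "angular": [
    [0, 0, 0],
    [0, 0, 0],
    [0, 0, 0],
    [0, 0, 0],
    [0, 0, 0],
    [0, 0, 0],
    [0, 0, 0],
    [0, 0, 0],
    [0, 0, 0],
    [0, 0, 0],
    [0, 0, 0],
    [0, 0, 0]
  ],
  "delta_pos": [
    [0, 0, 0],
    [0, 0, 0],
    [0, 0, 0],
    [0, 0, 0],
    [-0.005, 0, 0],
    [-0.015, 0, 0],
    [-0.03, 0, 0],
    [-0.05, 0, 0],
    [-0.08, 0, 0],
    [-0.11, 0, 0],
    [-0.11, 0, 0],
    [-0.11, 0, 0]
  ],
  "hand": [0.3, 0.3, 0.3, 0.3, 0.3, 0.3, 0.3, 0.3, 0.3, 0.3, 0.3, 0.3]
}}

```text
time_s: 20.25
position: [559.1, -242.1, 186.4]
tool_rot: [-0.673, -0.145, 0.709, -0.154]
force: [-0.0, 0.3, -0.9]
width: 30.0
```

```bash
python3 - <<'E'
from h import *
g=grab_frame("side"); f=grab_frame("top"); o=get_obs(); print(o["position"],o["force"]); 
crop(g,280,200,365,280,9,"pics/s15.png"); crop(f,300,160,400,250,7,"pics/t15.png")
E
```

```text
[ 558.06914274 -241.73782204  183.14763928] [ 0.82356467  0.15817406 -0.53856488]
```

View pics/s15.png

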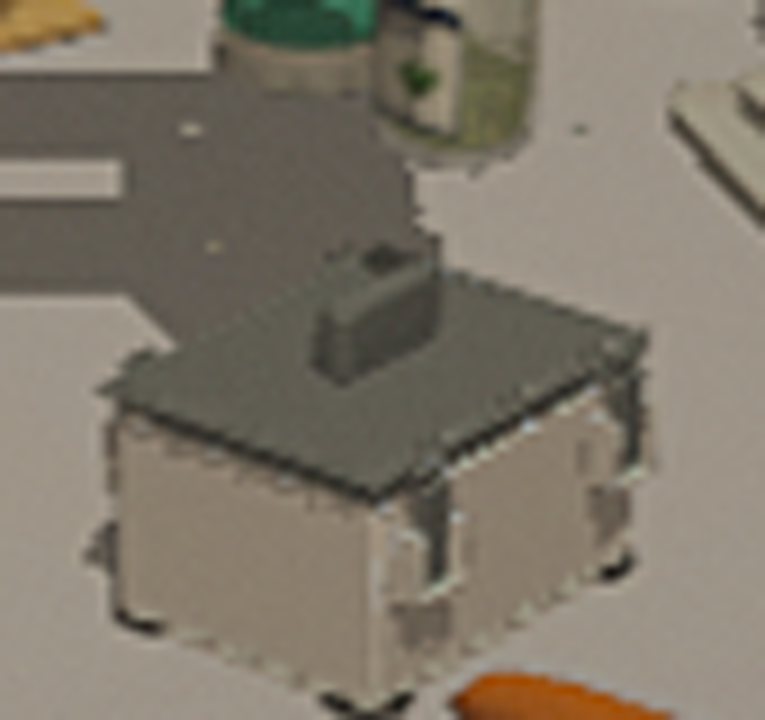

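View pics/t15.png

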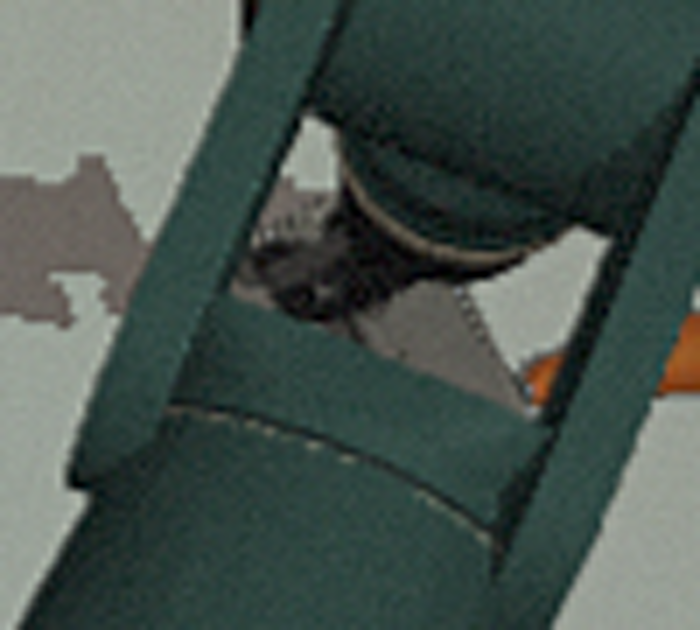

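```bash
python3 - <<'E'
from h import *
g=grab_frame("side"); o=get_obs()
Rz=R.from_euler('z',24.4,degrees=True)
for z in (70,):
  for n,uv,loc in (("L",(104,388),(-62,47)),("R",(648,335),(62,-47)),("N",(378,492),(-62,-47))):
    p=onz(g,(280+uv[0]/9-.5,200+uv[1]/9-.5),z)-Rz.apply([*loc,0]); print(n,p.round(1))
c=np.array([557.5,-241.3,0])
for n,(a,b) in dict(c1=(43,32),c2=(43,-32),c3=(-43,32),c4=(-43,-32)).items():
    print(n,(c+Rz.apply([a,b,0])).round(1))
print(o["position"],o["q"].round(2))
p=c+Rz.apply([-43,-32,0]); plan([p[0],p[1],130],tool(24.4,0))
E
```

```text
L [ 557.8 -243.3   70. ]
R [ 555.3 -240.9   70. ]
N [ 556.  -243.2   70. ]
c1 [ 583.4 -194.4    0. ]
c2 [ 609.9 -252.7    0. ]
c3 [ 505.1 -229.9    0. ]
c4 [ 531.6 -288.2    0. ]
[ 557.88735499 -241.67223841  182.41683953] [-0.43  0.01  1.63 -0.04  1.54  0.72]
ang [-89.98   2.37   2.65] dpos [0.0546 0.0317 0.0402] rows~ 12.6
```

Request:
{"name": "send_rows", "arguments": {
  "angular": [
    [-90, 2.4, 2.6],
    [-90, 2.4, 2.6],
    [-90, 2.4, 2.6],
    [-90, 2.4, 2.6],
    [-90, 2.4, 2.6],
    [-90, 2.4, 2.6],
    [-90, 2.4, 2.6],
    [-90, 2.4, 2.6],
    [-90, 2.4, 2.6],
    [-90, 2.4, 2.6],
    [-90, 2.4, 2.6],
    [-90, 2.4, 2.6]
  ],
  "delta_pos": [
    [0.02, 0.032, 0.04],
    [0.04, 0.032, 0.04],
    [0.055, 0.032, 0.04],
    [0.055, 0.032, 0.04],
    [0.055, 0.032, 0.04],
    [0.055, 0.032, 0.04],
    [0.055, 0.032, 0.04],
    [0.055, 0.032, 0.04],
    [0.055, 0.032, 0.04],
    [0.055, 0.032, 0.04],
    [0.055, 0.032, 0.04],
    [0.055, 0.032, 0.04]
  ],
  "hand": [1, 1, 1, 1, 1, 1, 1, 1, 1, 1, 1, 1]
}}

```text
time_s: 21.4
position: [531.8, -288.4, 129.1]
tool_rot: [0.402, 0.581, -0.404, 0.58]
force: [0.0, -0.6, -0.6]
width: -0.5
```

Request:
{"name": "send_rows", "arguments": {
  "angular": [
    [0, 0, 0],
    [0, 0, 0]
  ],
  "delta_pos": [
    [0, 0, 0],
    [0, 0, 0]
  ],
  "hand": [1, 1]
}}

```text
time_s: 21.57
position: [531.9, -288.5, 129.4]
tool_rot: [0.405, 0.579, -0.407, 0.579]
force: [0.3, -0.7, 0.2]
width: 0.0
```

```bash
python3 - <<'E'
from h import *
o=get_obs(); print(o["position"],o["force"],o["width"])
plan([530.6,-288.9,80],tool(24.4,0))
E
```

```text
[ 531.85296582 -288.51306767  129.38269688] [ 0.32713484 -0.68687698  0.23429004] 0.02256559196759594
ang [-4.53  0.05  0.15] dpos [ 0.0494 -0.0012 -0.0001] rows~ 1.2
```

Closed fingers are above corner 4. I'll go down to z 76, then press in steps.

Request:
{"name": "send_rows", "arguments": {
  "angular": [
    [-4.5, 0, 0],
    [-4.5, 0, 0],
    [-4.5, 0, 0],
    [-4.5, 0, 0],
    [-4.5, 0, 0],
    [-4.5, 0, 0]
  ],
  "delta_pos": [
    [0.015, -0.001, 0],
    [0.032, -0.001, 0],
    [0.044, -0.001, 0],
    [0.051, -0.001, 0],
    [0.053, -0.001, 0],
    [0.053, -0.001, 0]
  ],
  "hand": [1, 1, 1, 1, 1, 1]
}}

```text
time_s: 22.07
position: [531.1, -289.0, 76.8]
tool_rot: [0.381, 0.595, -0.383, 0.595]
force: [-0.2, 0.6, -0.1]
width: 0.3
```

Request:
{"name": "send_rows", "arguments": {
  "angular": [
    [0, 0, 0],
    [0, 0, 0],
    [0, 0, 0],
    [0, 0, 0],
    [0, 0, 0]
  ],
  "delta_pos": [
    [0.002, 0, 0],
    [0.004, 0, 0],
    [0.006, 0, 0],
    [0.008, 0, 0],
    [0.008, 0, 0]
  ],
  "hand": [1, 1, 1, 1, 1]
}}

```text
time_s: 22.48
position: [531.3, -289.0, 69.3]
tool_rot: [0.381, 0.595, -0.383, 0.595]
force: [-0.2, 2.3, 2.9]
width: -0.2
```

Request:
{"name": "send_rows", "arguments": {
  "angular": [
    [0, 0, 0],
    [0, 0, 0],
    [0, 0, 0],
    [0, 0, 0]
  ],
  "delta_pos": [
    [0.001, 0, 0],
    [0.002, 0, 0],
    [0.003, 0, 0],
    [0.003, 0, 0]
  ],
  "hand": [1, 1, 1, 1]
}}

```text
time_s: 22.82
position: [531.5, -289.1, 66.7]
tool_rot: [0.381, 0.595, -0.383, 0.596]
force: [1.6, 1.7, 4.1]
width: -0.3
```

Request:
{"name": "send_rows", "arguments": {
  "angular": [
    [0, 0, 0],
    [0, 0, 0],
    [0, 0, 0],
    [0, 0, 0]
  ],
  "delta_pos": [
    [0.001, 0, 0],
    [0.002, 0, 0],
    [0.003, 0, 0],
    [0.003, 0, 0]
  ],
  "hand": [1, 1, 1, 1]
}}

```text
time_s: 23.15
position: [531.7, -289.5, 64.6]
tool_rot: [0.381, 0.594, -0.383, 0.596]
force: [-1.8, 2.7, 15.5]
width: -0.1
```

Request:
{"name": "send_rows", "arguments": {
  "angular": [
    [0, 0, 0],
    [0, 0, 0],
    [0, 0, 0],
    [0, 0, 0]
  ],
  "delta_pos": [
    [0.001, 0, 0],
    [0.002, 0, 0],
    [0.002, 0, 0],
    [0.002, 0, 0]
  ],
  "hand": [1, 1, 1, 1]
}}

```text
time_s: 23.48
position: [532.4, -289.8, 63.9]
tool_rot: [0.381, 0.593, -0.383, 0.597]
force: [-3.3, 3.5, 25.0]
width: 0.0
```

```bash
python3 - <<'E'
from h import *
g=grab_frame("side"); o=get_obs(); print(o["position"],o["force"]); 
crop(g,280,200,365,280,9,"pics/s16.png")
E
```

```text
[ 532.42588892 -289.80454514   63.92969709] [-2.71479553  2.49557059 24.40110522]
```

View pics/s16.png

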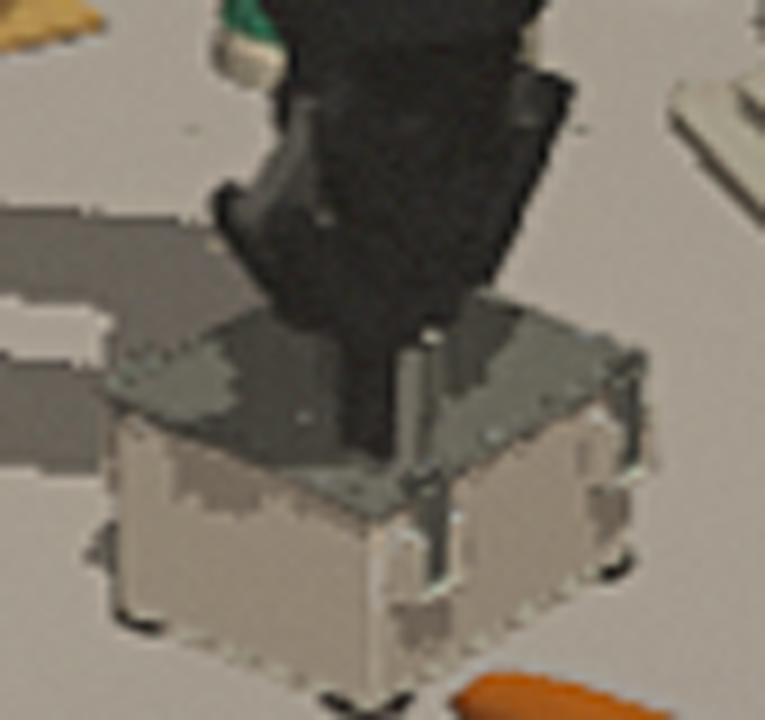

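Request:
{"name": "send_rows", "arguments": {
  "angular": [
    [0, 0, 0],
    [0, 0, 0],
    [0, 0, 0],
    [0, 0, 0],
    [0, 0, 0],
    [0, 0, 0],
    [0, 0, 0],
    [0, 0, 0]
  ],
  "delta_pos": [
    [-0.01, 0, 0],
    [-0.02, 0, 0],
    [-0.02, 0.03, 0],
    [-0.02, 0.06, 0],
    [-0.02, 0.086, 0],
    [-0.02, 0.086, 0],
    [-0.016, 0.086, 0],
    [-0.014, 0.086, 0]
  ],
  "hand": [1, 1, 1, 1, 1, 1, 1, 1]
}}

```text
time_s: 24.2
position: [608.8, -253.3, 74.2]
tool_rot: [0.381, 0.595, -0.383, 0.595]
force: [-0.1, -0.6, 0.0]
width: -0.2
```

```bash
python3 - <<'E'
from h import *
g=grab_frame("side"); o=get_obs(); print(o["position"],o["force"]); 
crop(g,280,200,365,280,9,"pics/s17.png")
Rz=R.from_euler('z',24.4,degrees=True); print("in lid frame",Rz.inv().apply(o["position"]-np.array([556.5,-242,0])).round(1))
E
```

```text
[ 608.42982967 -253.44578022   73.81738101] [-0.11545457  0.2428111  -0.89575886]
in lid frame [ 42.6 -31.9  73.8]
```

View pics/s17.png

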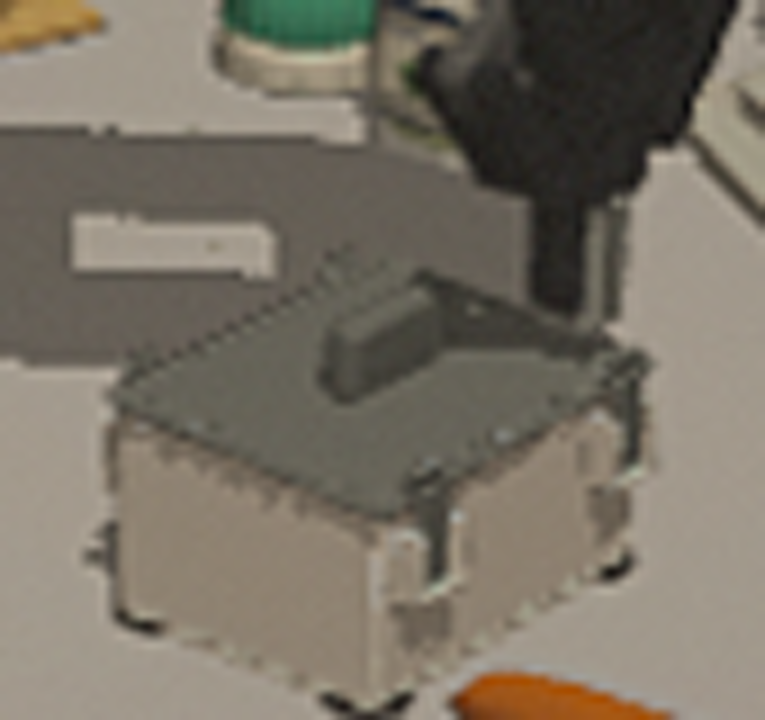

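Request:
{"name": "send_rows", "arguments": {
  "angular": [
    [0, 0, 0],
    [0, 0, 0],
    [0, 0, 0],
    [0, 0, 0],
    [0, 0, 0],
    [0, 0, 0]
  ],
  "delta_pos": [
    [0.002, 0, 0],
    [0.004, 0, 0],
    [0.006, 0, 0],
    [0.0075, 0, 0],
    [0.009, 0, 0],
    [0.009, 0, 0]
  ],
  "hand": [1, 1, 1, 1, 1, 1]
}}

```text
time_s: 24.75
position: [609.2, -253.3, 65.6]
tool_rot: [0.381, 0.595, -0.383, 0.595]
force: [0.0, -0.4, -1.2]
width: 0.1
```

Request:
{"name": "send_rows", "arguments": {
  "angular": [
    [0, 0, 0],
    [0, 0, 0],
    [0, 0, 0],
    [0, 0, 0]
  ],
  "delta_pos": [
    [0.001, 0, 0],
    [0.002, 0, 0],
    [0.002, 0, 0],
    [0.002, 0, 0]
  ],
  "hand": [1, 1, 1, 1]
}}

```text
time_s: 25.08
position: [609.5, -253.3, 64.1]
tool_rot: [0.381, 0.595, -0.383, 0.595]
force: [0.1, -0.6, 0.9]
width: -0.3
```

Request:
{"name": "send_rows", "arguments": {
  "angular": [
    [0, 0, 0],
    [0, 0, 0],
    [0, 0, 0],
    [0, 0, 0]
  ],
  "delta_pos": [
    [0.001, 0, 0],
    [0.002, 0, 0],
    [0.002, 0, 0],
    [0.002, 0, 0]
  ],
  "hand": [1, 1, 1, 1]
}}

```text
time_s: 25.42
position: [609.6, -253.2, 63.0]
tool_rot: [0.381, 0.595, -0.383, 0.596]
force: [-4.1, 3.5, 10.7]
width: 0.1
```

Request:
{"name": "send_rows", "arguments": {
  "angular": [
    [0, 0, 0],
    [0, 0, 0],
    [0, 0, 0]
  ],
  "delta_pos": [
    [0.001, 0, 0],
    [0.002, 0, 0],
    [0.002, 0, 0]
  ],
  "hand": [1, 1, 1]
}}

```text
time_s: 25.67
position: [609.8, -253.3, 62.9]
tool_rot: [0.381, 0.594, -0.383, 0.596]
force: [-12.3, 7.1, 26.6]
width: 0.3
```

Request:
{"name": "send_rows", "arguments": {
  "angular": [
    [0, 0, 0],
    [0, 0, 0],
    [0, 0, 0],
    [0, 0, 0],
    [0, 0, 0],
    [0, 0, 0],
    [0, 0, 0],
    [0, 0, 0]
  ],
  "delta_pos": [
    [-0.015, 0, 0],
    [-0.035, 0, 0],
    [-0.045, 0, 0],
    [-0.045, 0, -0.03],
    [-0.045, 0, -0.064],
    [-0.045, 0, -0.064],
    [-0.03, 0, -0.064],
    [-0.02, 0, -0.064]
  ],
  "hand": [1, 1, 1, 1, 1, 1, 1, 1]
}}

```text
time_s: 26.33
position: [582.9, -195.2, 78.9]
tool_rot: [0.381, 0.595, -0.383, 0.596]
force: [0.5, -0.1, -0.6]
width: -0.2
```

```bash
python3 - <<'E'
from h import *
g=grab_frame("side"); o=get_obs(); print(o["position"],o["force"]); 
crop(g,280,200,365,280,9,"pics/s18.png")
Rz=R.from_euler('z',24.4,degrees=True); print("in lid frame",Rz.inv().apply(o["position"]-np.array([556.5,-242,0])).round(1))
E
```

```text
[ 581.88599779 -195.11738522   76.07726945] [-0.83674439  0.06751202 -2.62392377]
in lid frame [42.5 32.2 76.1]
```

View pics/s18.png

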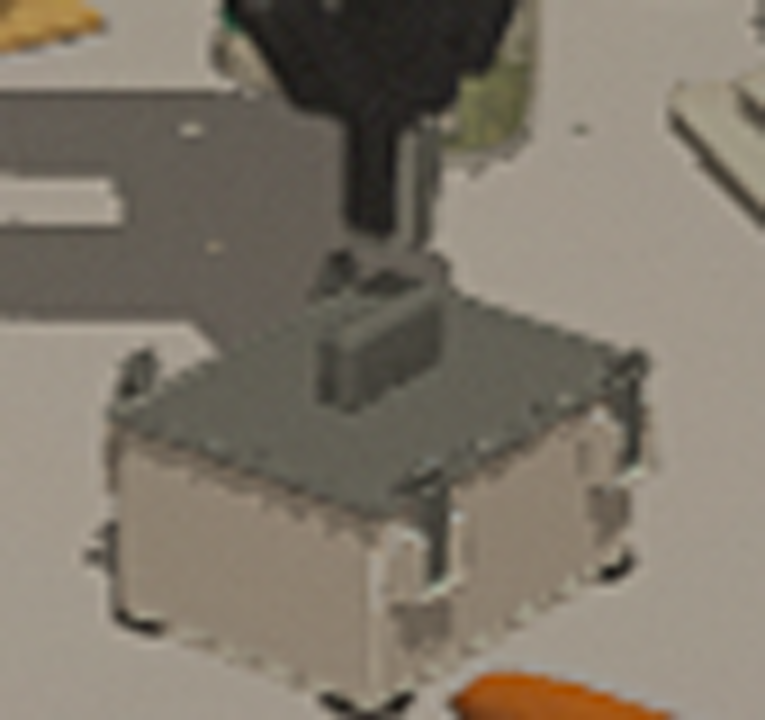

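Request:
{"name": "send_rows", "arguments": {
  "angular": [
    [0, 0, 0],
    [0, 0, 0],
    [0, 0, 0],
    [0, 0, 0],
    [0, 0, 0],
    [0, 0, 0]
  ],
  "delta_pos": [
    [0.002, 0, 0],
    [0.004, 0, 0],
    [0.006, 0, 0],
    [0.008, 0, 0],
    [0.01, 0, 0],
    [0.01, 0, 0]
  ],
  "hand": [1, 1, 1, 1, 1, 1]
}}

```text
time_s: 26.88
position: [582.7, -195.2, 69.5]
tool_rot: [0.381, 0.595, -0.383, 0.595]
force: [-0.4, -0.2, -0.5]
width: 0.0
```

Request:
{"name": "send_rows", "arguments": {
  "angular": [
    [0, 0, 0],
    [0, 0, 0],
    [0, 0, 0],
    [0, 0, 0]
  ],
  "delta_pos": [
    [0.001, 0, 0],
    [0.002, 0, 0],
    [0.003, 0, 0],
    [0.003, 0, 0]
  ],
  "hand": [1, 1, 1, 1]
}}

```text
time_s: 27.22
position: [582.7, -195.1, 66.7]
tool_rot: [0.381, 0.595, -0.383, 0.595]
force: [-0.0, 0.1, -0.1]
width: -0.1
```

Request:
{"name": "send_rows", "arguments": {
  "angular": [
    [0, 0, 0],
    [0, 0, 0],
    [0, 0, 0],
    [0, 0, 0]
  ],
  "delta_pos": [
    [0.001, 0, 0],
    [0.002, 0, 0],
    [0.002, 0, 0],
    [0.002, 0, 0]
  ],
  "hand": [1, 1, 1, 1]
}}

```text
time_s: 27.55
position: [582.7, -195.1, 64.8]
tool_rot: [0.381, 0.595, -0.383, 0.595]
force: [0.6, 0.5, 0.0]
width: 0.3
```

Request:
{"name": "send_rows", "arguments": {
  "angular": [
    [0, 0, 0],
    [0, 0, 0],
    [0, 0, 0],
    [0, 0, 0]
  ],
  "delta_pos": [
    [0.001, 0, 0],
    [0.002, 0, 0],
    [0.003, 0, 0],
    [0.003, 0, 0]
  ],
  "hand": [1, 1, 1, 1]
}}

```text
time_s: 27.88
position: [582.9, -195.1, 63.0]
tool_rot: [0.381, 0.595, -0.383, 0.595]
force: [-5.8, 2.2, 12.0]
width: 0.2
```

Request:
{"name": "send_rows", "arguments": {
  "angular": [
    [0, 0, 0],
    [0, 0, 0],
    [0, 0, 0],
    [0, 0, 0]
  ],
  "delta_pos": [
    [0.001, 0, 0],
    [0.002, 0, 0],
    [0.002, 0, 0],
    [0.002, 0, 0]
  ],
  "hand": [1, 1, 1, 1]
}}

```text
time_s: 28.22
position: [583.0, -195.1, 62.9]
tool_rot: [0.381, 0.595, -0.383, 0.596]
force: [-16.3, 7.9, 30.9]
width: 0.2
```

Request:
{"name": "send_rows", "arguments": {
  "angular": [
    [0, 0, 0],
    [0, 0, 0],
    [0, 0, 0],
    [0, 0, 0],
    [0, 0, 0],
    [0, 0, 0],
    [0, 0, 0],
    [0, 0, 0]
  ],
  "delta_pos": [
    [-0.01, 0, 0],
    [-0.02, 0, 0],
    [-0.022, -0.03, 0],
    [-0.022, -0.06, 0],
    [-0.022, -0.086, 0],
    [-0.022, -0.086, 0],
    [-0.014, -0.086, 0],
    [-0.012, -0.086, 0]
  ],
  "hand": [1, 1, 1, 1, 1, 1, 1, 1]
}}

```text
time_s: 28.88
position: [504.7, -230.8, 71.3]
tool_rot: [0.381, 0.595, -0.383, 0.595]
force: [0.1, -0.2, -0.7]
width: -0.0
```

```bash
python3 - <<'E'
from h import *
g=grab_frame("side"); o=get_obs(); print(o["position"],o["force"]); 
crop(g,280,200,365,280,9,"pics/s19.png")
Rz=R.from_euler('z',24.4,degrees=True); print("in lid frame",Rz.inv().apply(o["position"]-np.array([556.5,-242,0])).round(1))
E
```

```text
[ 504.69729266 -230.52972933   70.84459391] [ 0.34717025 -0.25080232 -0.62846927]
in lid frame [-42.4  31.8  70.8]
```

View pics/s19.png

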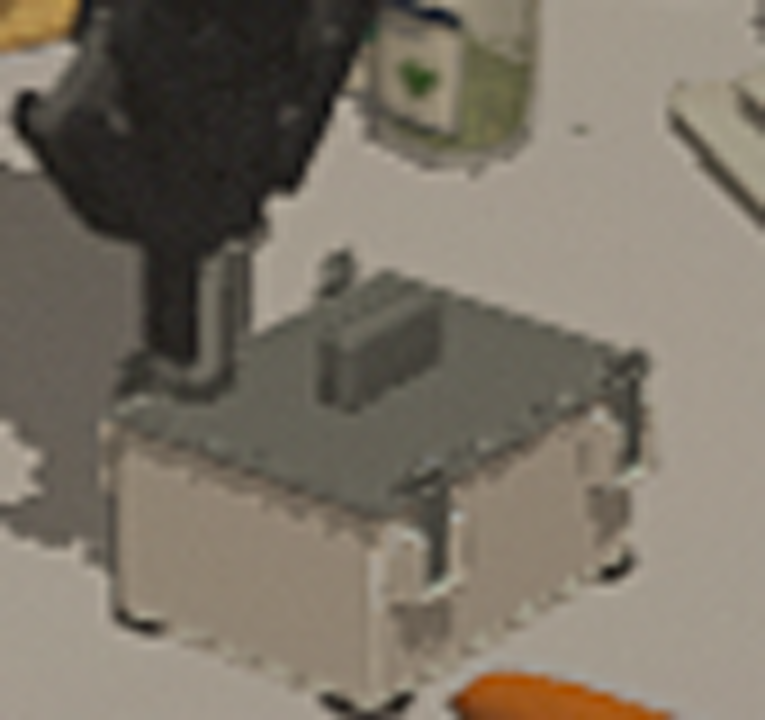

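Request:
{"name": "send_rows", "arguments": {
  "angular": [
    [0, 0, 0],
    [0, 0, 0],
    [0, 0, 0],
    [0, 0, 0],
    [0, 0, 0]
  ],
  "delta_pos": [
    [0.002, 0, 0],
    [0.004, 0, 0],
    [0.006, 0, 0],
    [0.007, 0, 0],
    [0.007, 0, 0]
  ],
  "hand": [1, 1, 1, 1, 1]
}}

```text
time_s: 29.35
position: [504.6, -230.8, 64.6]
tool_rot: [0.381, 0.595, -0.383, 0.595]
force: [0.2, 0.6, 0.0]
width: -0.1
```

Request:
{"name": "send_rows", "arguments": {
  "angular": [
    [0, 0, 0],
    [0, 0, 0],
    [0, 0, 0],
    [0, 0, 0]
  ],
  "delta_pos": [
    [0.001, 0, 0],
    [0.002, 0, 0],
    [0.002, 0, 0],
    [0.002, 0, 0]
  ],
  "hand": [1, 1, 1, 1]
}}

```text
time_s: 29.68
position: [504.6, -230.9, 63.1]
tool_rot: [0.381, 0.595, -0.383, 0.595]
force: [0.8, 0.8, -0.6]
width: 0.1
```

Request:
{"name": "send_rows", "arguments": {
  "angular": [
    [0, 0, 0],
    [0, 0, 0],
    [0, 0, 0],
    [0, 0, 0]
  ],
  "delta_pos": [
    [0.001, 0, 0],
    [0.002, 0, 0],
    [0.0025, 0, 0],
    [0.0025, 0, 0]
  ],
  "hand": [1, 1, 1, 1]
}}

```text
time_s: 30.02
position: [504.7, -231.0, 62.9]
tool_rot: [0.381, 0.595, -0.383, 0.596]
force: [-12.7, 7.4, 27.2]
width: -0.3
```

Request:
{"name": "send_rows", "arguments": {
  "angular": [
    [0, 0, 0],
    [0, 0, 0],
    [0, 0, 0],
    [0, 0, 0],
    [0, 0, 0],
    [0, 0, 0],
    [0, 0, 0],
    [0, 0, 0],
    [0, 0, 0]
  ],
  "delta_pos": [
    [-0.015, 0, 0],
    [-0.035, 0, 0],
    [-0.04, 0, 0.01],
    [-0.04, 0, 0.04],
    [-0.04, 0, 0.064],
    [-0.04, 0, 0.064],
    [-0.02, 0, 0.064],
    [-0.01, 0, 0.064],
    [-0.01, 0, 0.064]
  ],
  "hand": [1, 1, 1, 1, 1, 1, 1, 1, 1]
}}

```text
time_s: 30.77
position: [530.0, -288.6, 67.5]
tool_rot: [0.381, 0.596, -0.383, 0.594]
force: [0.5, 0.4, 0.0]
width: 0.1
```

Request:
{"name": "send_rows", "arguments": {
  "angular": [
    [0, 0, 0],
    [0, 0, 0],
    [0, 0, 0],
    [0, 0, 0],
    [0, 0, 0]
  ],
  "delta_pos": [
    [0.002, 0, 0],
    [0.004, 0, 0],
    [0.006, 0, 0],
    [0.007, 0, 0],
    [0.007, 0, 0]
  ],
  "hand": [1, 1, 1, 1, 1]
}}

```text
time_s: 31.18
position: [531.3, -289.1, 63.8]
tool_rot: [0.381, 0.595, -0.383, 0.595]
force: [-0.5, -0.2, -0.0]
width: 0.0
```

Request:
{"name": "send_rows", "arguments": {
  "angular": [
    [0, 0, 0],
    [0, 0, 0],
    [0, 0, 0],
    [0, 0, 0]
  ],
  "delta_pos": [
    [0.001, 0, 0],
    [0.002, 0, 0],
    [0.003, 0, 0],
    [0.003, 0, 0]
  ],
  "hand": [1, 1, 1, 1]
}}

```text
time_s: 31.52
position: [531.5, -289.2, 62.9]
tool_rot: [0.381, 0.595, -0.383, 0.596]
force: [-9.6, 5.8, 21.1]
width: -0.2
```

Request:
{"name": "send_rows", "arguments": {
  "angular": [
    [0, 0, 0],
    [0, 0, 0],
    [0, 0, 0],
    [0, 0, 0],
    [0, 0, 0],
    [0, 0, 0],
    [0, 0, 0],
    [0, 0, 0]
  ],
  "delta_pos": [
    [-0.015, 0, 0],
    [-0.045, 0, 0],
    [-0.085, 0, 0],
    [-0.125, 0, 0],
    [-0.165, 0, 0],
    [-0.2, 0, 0],
    [-0.2, 0, 0],
    [-0.2, 0, 0]
  ],
  "hand": [1, 1, 1, 1, 1, 1, 1, 1]
}}

```text
time_s: 32.18
position: [531.9, -288.9, 263.1]
tool_rot: [0.381, 0.593, -0.383, 0.597]
force: [0.5, -0.2, -0.1]
width: 0.0
```

```bash
python3 - <<'E'
from h import *
plan([470,60,270],tool(24.4,0)); print(get_obs()["position"])
E
```

```text
ang [ 0.21  0.29 -0.03] dpos [-0.0086  0.089  -0.343 ] rows~ 8.5
[ 531.91094018 -288.93545384  263.12316584]
```

Request:
{"name": "send_rows", "arguments": {
  "angular": [
    [0, 0, 0],
    [0, 0, 0],
    [0, 0, 0],
    [0, 0, 0],
    [0, 0, 0],
    [0, 0, 0],
    [0, 0, 0],
    [0, 0, 0],
    [0, 0, 0],
    [0, 0, 0],
    [0, 0, 0],
    [0, 0, 0]
  ],
  "delta_pos": [
    [0, 0.09, -0.34],
    [0, 0.09, -0.34],
    [0, 0.09, -0.34],
    [0, 0.09, -0.34],
    [0, 0.09, -0.34],
    [0, 0.09, -0.34],
    [0, 0.09, -0.34],
    [0, 0.09, -0.34],
    [0, 0.09, -0.34],
    [0, 0.09, -0.34],
    [0, 0.09, -0.34],
    [0, 0.09, -0.34]
  ],
  "hand": [1, 1, 1, 1, 1, 1, 1, 1, 1, 1, 1, 1]
}}

```text
time_s: 33.18
position: [471.6, 57.5, 259.0]
tool_rot: [0.381, 0.595, -0.383, 0.595]
force: [-0.7, 0.3, 0.5]
width: 0.0
```

```bash
python3 - <<'E'
from h import *
g=grab_frame("side"); f=grab_frame("top"); o=get_obs(); print(o["position"],o["time_s"]); 
c=np.array([557,-241.8,0])
overlay(g,lidpose(c,24.4,np.array([[62,47,63],[62,-47,63],[-62,-47,63],[-62,47,63]])),280,205,365,280,9,"pics/s20.png")
crop(f,310,165,400,245,8,"pics/t20.png"); cv2.imwrite("pics/t20f.png",f["image"][:,:,::-1]); cv2.imwrite("pics/s20f.png",g["image"][:,:,::-1])
E
```

```text
[471.71401913  56.98004266 259.28055028] 33.2833
```

View pics/s20.png

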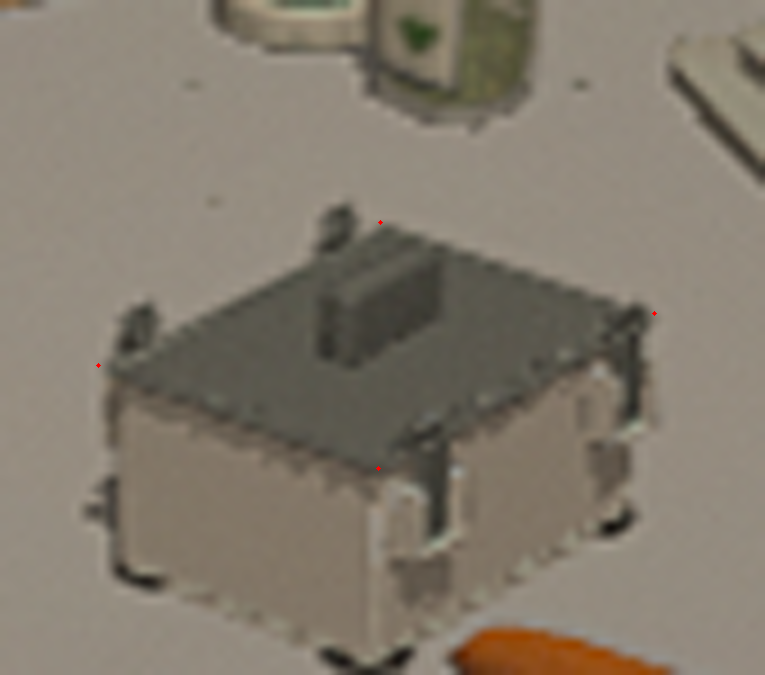

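View pics/t20.png

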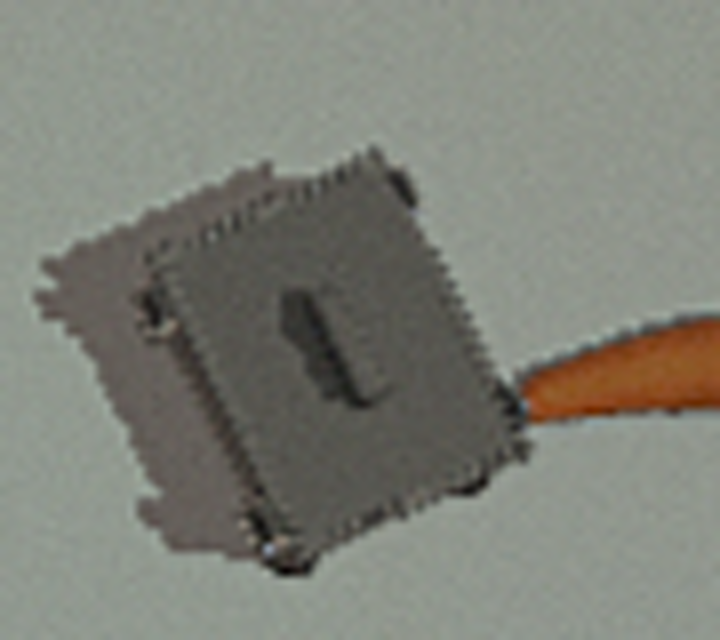

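View pics/t20f.png

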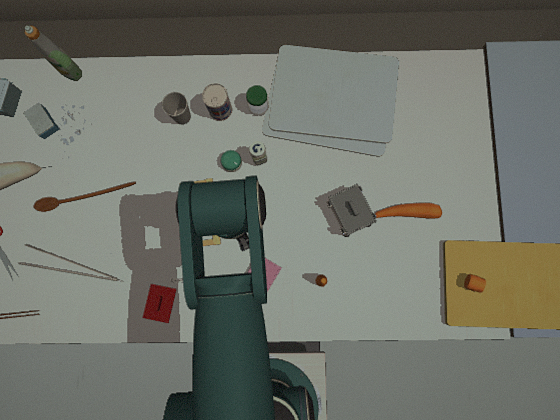

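View pics/s20f.png

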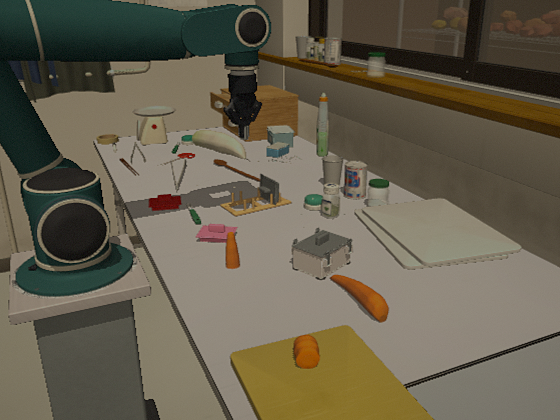

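The pictures show the lid level on the box. Its visible corners lie on the points predicted for a top face at 63 mm, to within about 1 px, with all four clips standing at its edges. The small lid is still in the rack, the bystanders are where they were, and the arm is clear.

```bash
python3 - <<'E'
from h import *
print(workorder.finish_job())
E
```

```text
the job is handed in; nothing more can be done
None
```

The food box is closed with the large lid, and the job was handed in at about 33 s of the 72 s allowed. I took the lid from the front rack slot, tipped it flat on the table, top up, and let go. I then picked it up by its bar grip, set it on the box and pressed the corners one at a time.

**Last checks:**
- **Corners:** under 21–31 N each, all four stopped at a fingertip height of 62.9 mm, against 63 mm for home.
- **Pictures:** the lid lies level on the box and the small lid stands in the rack. Nothing else looks moved, and the arm is clear.

**What did not go cleanly:**
- **First set-down:** the plug caught the rim at up to about 19 N upward and tilted the lid about 3° in the grip. I lifted it, levelled it and shifted it a few mm, and then it went in.
- **Cameras:** the top and side views disagreed by about 5 mm on where the box is. I went with the side view, which agreed with the gripper.
- **Clicks:** I never saw one directly. Corner 4 stopped at 63.9 mm on its first press and reached 62.9 mm when pressed again. Corners 1, 2 and 3 were already down when I reached them, so I infer they had clicked from their height and firm stop.

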